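Fit the plunger rod of a penetrometer stand

ROBOT

A 6-joint arm with a two-finger parallel gripper is mounted at the origin on a cart in front of the work surface, level with it; the furniture and walls round the work are solid. World frame = base frame: x ahead of the robot, y to its left, z up, the work surface at z = 0. Lengths are in m, angles in rad, forces in N, time in s.
With the tool pointing down it reaches from about 0.275 to 0.75 m from the base axis. Payload 10.2 kg.
Tool frame: the origin (TCP) lies between the finger pads; the fingertips stand 19 mm ahead of it and the grasp point (between the pads) is the TCP; z points along the fingers, x is the direction in which the jaws open and shut, and the axes are right-handed (so a half turn about z gives the same grasp; the last joint's range is limited). The gripper opens to 85 mm and grips with 20 to 120 N. Pads are 22 mm wide; open, the fingers measure 114 mm over their backs; the gripper's body (76 mm by 85 mm) begins 54 mm behind the grasp point. The pads swing forward as they close: fully open they stand 13 mm farther back than shut.
Start: joints at [-1.328, 0.313, 1.498, -0, 1.331, -0.223], TCP at [0.236, -0.469, 0.25] pointing down, gripper open.
Joint ranges: [-2.94, 2.94], [-0.97, 2.17], [0.19, 2.56], [-1.23, 4.37], [0.02, 3.11], [-2.88, 2.88]. Speed limits (rad/s): [2.39, 2.39, 3.01, 3.14, 3.14, 3.14].

INTERFACE

Orientations are given as a rotation vector (axis times angle).
In Python, from station import manip, optics gives the robot as it stands.
- The arm moves only by the tool play_rows, never from a script. Its argument "steps" is a list of rows, each a list of 7 numbers: the shift along the world's x, y, z in cm, then the turn, a rotation vector about the world's x, y, z in rad, then the opening, from 0 (shut) to 1 (fully open). A call has 1 to 5 rows; each row shifts and turns the pose as measured when the row begins; what a row does not reach is not made up. A row lasts 1/12 s, in which the tool goes at most 41.7 mm and 7.16 degrees, less where a joint would pass 70% of its speed; a pose out of reach is approached as far as the arm can. A call with a gripper value outside its range is refused whole. The fingers move at their own pace and stop on an object; the grip force is fixed at half the most. Time passes only in rows, so rows that do not move let the fingers close. It gives the time, the measured TCP pose, the force and the opening at its end, in the units of the state.
- manip.observe(): the state, without advancing time (a new reading comes with each control period).
- optics.capture(name): name is "scene" or "top" or "wrist"; returns the picture (400x640x3 uint8, red, green, blue); there is no depth.
- optics.camera_model(name): a dict with "K" (3x3 intrinsics, pixels), "rvec" (rotation vector, rad) and "tvec" (3), from world to camera coordinates, as OpenCV has them. Camera axes: x right, y down, z forward; pixel columns grow to the right and rows downward; lengths in m; the calibration is good to about 2 mm. A picture is of the moment at which its call begins: read the wrist's pose just before it. camera_model takes no time and is no camera call; for the wrist camera it gives the pose at the moment of the call.
- manip.close_job(): hands the job in, once; it reports no verdict.
The state is a dict: "clock": time; "q": joint angles; "qvel": joint speeds; "joint_torque": joint torques, N m; "eef_pos": TCP position; "orientation": TCP orientation; "wrist_force": force on the tool from outside, world axes, zero at the start; "wrist_torque": the same for the moment, N m; "gripper_width": finger opening in m.
Only numpy, scipy, OpenCV 4.12 (cv2) and the standard library are available. Lean on these libraries where they do the work, as an engineer would, in place of code of your own. Each camera call takes 0.05 s, during which the arm holds its last target.

TASK

Set up the penetrometer stand for the cream tests: turn its black knob in small turns until the pointer on the white dial stands on the thick index mark, which brings the sliding upper guide in line with the fixed lower one. Then take the plunger rod by its square head out of its holder and thread it from above down through the upper and then the lower brass guide, and finish still holding it there: upright, hanging in your grip with its foot sticking out about 20 mm below the lower guide, its collar clear above the upper guide, not pressing hard on the guides and not touching the base. Leave the pointer on the mark and do not disturb the other things on the bench.

Things in the scene. Friction and masses are not known exactly. Their poses are not given: they have to be found in the camera images.
- stand: Penetrometer stand, fixed to the worktop; grey base 120 x 290 x 12 mm. Origin on the worktop right under the lower guide (the base reaches 133 mm to -y and 157 mm to +y of it); z up, y towards the white dial, -y towards the knob, -x the front. A grey drive housing, 70 x 50 mm and 125 mm high, stands at y = -105 mm with the knob on top; two level rails, along y, at 116 mm height carry the sliding upper guide. Nothing on it is higher than the knob's top, 155 mm.
- lower_guide (a point): Centre of the upper mouth of the fixed lower guide: brass bushing, bore 13 mm, outside 23 mm, 25 mm long, upright; its mouth is 78 mm above the worktop, its lower end 53 mm, and the base below it starts at 12 mm.
- upper_guide (a point): Centre of the upper mouth of the upper guide: the same 13 mm bore, 28 mm long, mouth 138 mm above the worktop, in an aluminium carriage 62 x 46 mm that the knob slides along the stand's y. Vertically above the lower guide when the knob reads 0.
- knob_grip (a point): On the axis of the black round fluted knob, 30 mm diameter, 25 mm high, axis vertical; 9 mm below its top (top 155 mm above the worktop, underside 130 mm). Grip it from above across any diameter; 25 mm and more free round it above the drive housing's top at 125 mm.
- knob (a joint): Knob angle in rad, growing clockwise seen from above, range -3.2 to 3.2; 0 puts the pointer on the mark and the guides in line. It starts between -2.2 and -1.0, so it must be turned clockwise. One rad moves the upper guide 5 mm towards the dial (+y of the stand) and the pointer 0.5 rad clockwise. It stays where it is left; turning takes about 0.1 N m.
- pointer_tip (a point): End of the dark pointer, 50 mm from its pivot, which turns over the white 90 x 90 mm dial plate on the stand; 132 mm above the worktop.
- mark (a point): The place where the pointer's tip stands when it is on the index mark, the only thick black line (3.5 x 20 mm, on the front half of the dial, running along the stand's x); the six thin short ticks are only graduation. Same height as the pointer tip.
- holder: Rod holder, fixed to the worktop: 80 x 80 mm base, four posts and an aluminium top plate 64 x 64 mm, 135 mm high, with a 13 mm hole in its centre in which the rod hangs by its collar. Origin under its centre, on the worktop; z up.
- rod: Steel plunger rod, about 120 g, loose: shank 10 mm diameter, 120 mm long, with a tapered foot (last 6 mm, to 5 mm); a collar 22 mm diameter, 4 mm thick; above it a dark square head 14 x 14 mm that reaches from 4 to 46 mm above the origin. Origin at the centre of the collar's underside (135 mm above the worktop at the start); z along the rod towards the head; x and y square to the head's flats. Grip the head across its flats.
- rod_tip (a point): Centre of the rod's foot, 120 mm below the collar's underside.
- rod_head (a point): Point on the rod's axis within the square head, 27 mm above the collar's underside: a good place to grip.
- timer: White bench timer, 58 x 64 x 21 mm, loose; a bystander to be left alone. Origin at the centre of its underside, z up.
- stopper: Dark tapered stopper, 42 mm wide, 28 mm high, loose; a bystander to be left alone. Origin at the centre of its underside, z up.
- vial_0: Small vial with a white cap, 22 mm diameter, 45 mm high, loose; a bystander to be left alone. Origin at the centre of its underside, z up.
- salve_jar: Jar with a black lid, 60 mm diameter, 41 mm high, loose; a bystander to be left alone. Origin at the centre of its underside, z up.
- glass_dish: Flat glass dish, 96 mm diameter, 16 mm high, loose; a bystander to be left alone. Origin at the centre of its underside, z up.
- tape_roll: Roll of white tape, 72 mm diameter, 19 mm high, loose; a bystander to be left alone. Origin at the centre of its underside, z up.
Things that resemble listed ones, but are neither listed nor needed, are in the scene too. There is more than one size of the rod; the one meant has the size given above.

How it is judged:
By the outcome, as a careful person would: the job done as asked, in the order asked, and still so for the second after the job is handed in, while the arm keeps its last pose, push and grip.
It also fails if it takes over 72 s, if anything falls off the work surface, if the arm or the gripper's body presses on something with over 40 N, if the wrist force passes 120 N, or if a joint passes its speed limit or range.

## Working session

There is one attempt and no reset: what is moved stays moved. The work goes in short steps, Python scripts to look and compute and a tool call to move; the robot and the scene stay as the last step left them, time stands still between calls to the robot, and variables do not carry over. Pictures are saved under pics/ and viewed, and the job is handed in when it is done.

Besides the shell and the picture viewer there is one more tool, called after ">>>" as a command line: name --pt "numbers of a row" for each row, then --argument value for the rest. play_rows: Moves the arm, as the interface text tells. Its arguments: {"type":"object","properties":{"steps":{"type":"array"}},"required":["steps"]}

```bash
mkdir -p pics; ls
cat > h.py <<'E'
import numpy as np, cv2
from station import manip, optics
def cap(name,fn,crop=None,scale=1):
    im=optics.capture(name)
    im=cv2.cvtColor(im,cv2.COLOR_RGB2BGR)
    cv2.imwrite('pics/raw_'+fn,im)
    if crop: 
        x0,y0,x1,y1=crop; im=im[y0:y1,x0:x1]
    if scale!=1: im=cv2.resize(im,None,fx=scale,fy=scale,interpolation=cv2.INTER_CUBIC)
    cv2.imwrite('pics/'+fn,im)
def proj(m,P):
    return cv2.projectPoints(np.array(P,float).reshape(-1,1,3),np.array(m['rvec']),np.array(m['tvec']),np.array(m['K']),None)[0].reshape(-1,2)
def ray(m,uv):
    R=cv2.Rodrigues(np.array(m['rvec']))[0];c=-R.T@np.array(m['tvec'])
    d=R.T@np.linalg.inv(np.array(m['K']))@np.array([uv[0],uv[1],1.]);return c,d/np.linalg.norm(d)
def atz(m,uv,z):
    c,d=ray(m,uv);return c+d*(z-c[2])/d[2]
E
python3 - <<'E'
from h import *
cap('scene','s0.png');cap('top','t0.png');cap('wrist','w0.png')
s=manip.observe();print(s)
for n in('scene','top','wrist'):
    m=optics.camera_model(n);R=cv2.Rodrigues(np.array(m['rvec']))[0];print(n,m['K'],-R.T@np.array(m['tvec']),R)
E
```

```text
pics
{'clock': 0.15, 'q': array([-1.32839609e+00,  3.13294059e-01,  1.49821640e+00,  1.30703812e-05,
        1.33098448e+00, -2.23403836e-01]), 'qvel': array([-0.00171124, -0.002533  , -0.00265645,  0.00105243,  0.00030964,
       -0.00172011]), 'joint_torque': array([ 1.80537780e-03, -4.12368822e+01, -2.59797746e+01, -1.61163098e-04,
        3.24051449e-03, -2.26723370e-05]), 'eef_pos': array([ 0.23575071, -0.46891585,  0.24989794]), 'orientation': array([-2.67362930e+00,  1.64841825e+00,  9.97498324e-04]), 'wrist_force': array([-0.03266818, -0.50375916,  0.40197086]), 'wrist_torque': array([ 0.05196729, -0.02272514, -0.04730234]), 'gripper_width': 0.08495997733485228}
scene [[380.58884614   0.         323.96036624]
 [  0.         380.58884614 195.5892139 ]
 [  0.           0.           1.        ]] [0.17827381 0.65192208 0.55278665] [[-0.86656098 -0.49896074  0.01049973]
 [-0.24108081  0.40008628 -0.88420078]
 [ 0.43698068 -0.76874518 -0.46698902]]
top [[445.05080778   0.         315.72278779]
 [  0.         445.05080778 202.57271709]
 [  0.           0.           1.        ]] [ 0.48057138 -0.02234021  1.35627873] [[ 0.00610159 -0.99995951  0.00661478]
 [-0.99667414 -0.00661882 -0.08122095]
 [ 0.08126144 -0.00609721 -0.99667417]]
wrist [[329.84364368   0.         319.07270463]
 [  0.         329.84364368 201.99278595]
 [  0.           0.           1.        ]] [ 0.30077604 -0.43651304  0.3742309 ] [[ 4.49498548e-01 -8.93280694e-01 -8.09999884e-04]
 [-8.55600712e-01 -4.30798223e-01  2.86984865e-01]
 [-2.56706986e-01 -1.28306244e-01 -9.57934774e-01]]
```

View pics/t0.png

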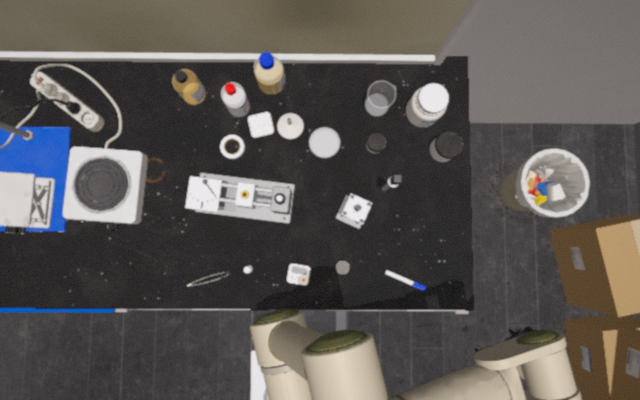

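View pics/s0.png

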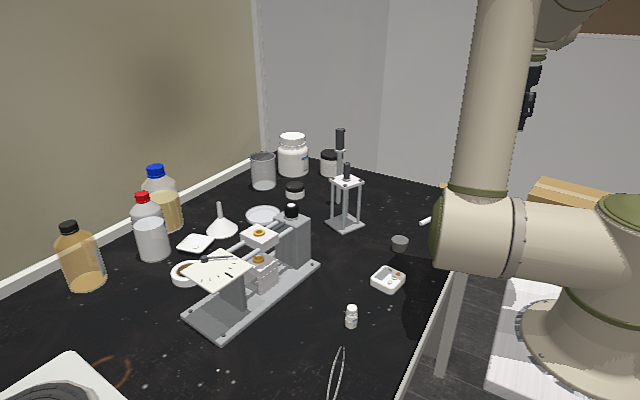

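View pics/w0.png

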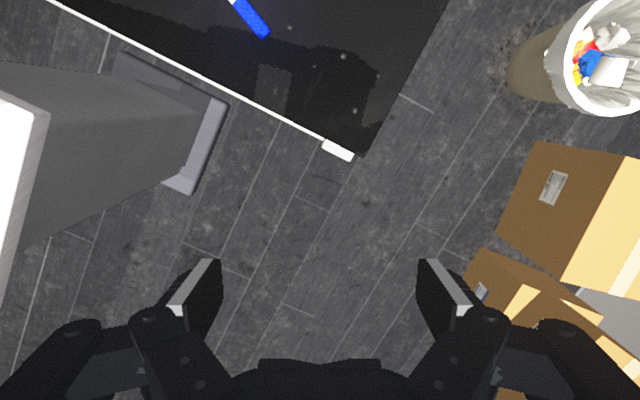

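The top view shows the stand near (240,197), the holder with a rod at (355,210), and a second dark-headed rod standing at (392,182). I'll enlarge both views.

Run:
```python
import cv2
t=cv2.imread('pics/raw_t0.png');s=cv2.imread('pics/raw_s0.png')
def c(im,x0,y0,x1,y1,f,n): cv2.imwrite('pics/'+n,cv2.resize(im[y0:y1,x0:x1],None,fx=f,fy=f,interpolation=cv2.INTER_CUBIC))
c(t,180,165,310,230,6,'t0a.png');c(t,325,160,415,235,8,'t0b.png');c(s,290,120,400,250,4.5,'s0b.png');c(s,170,190,330,350,3.7,'s0a.png')
```

```text
(no output)
```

View pics/t0a.png

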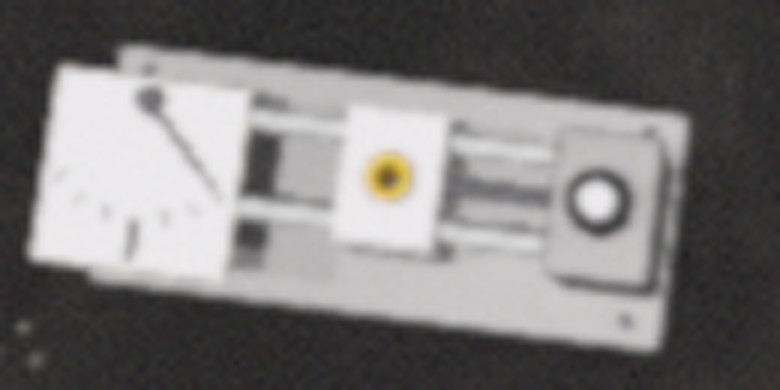

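View pics/t0b.png

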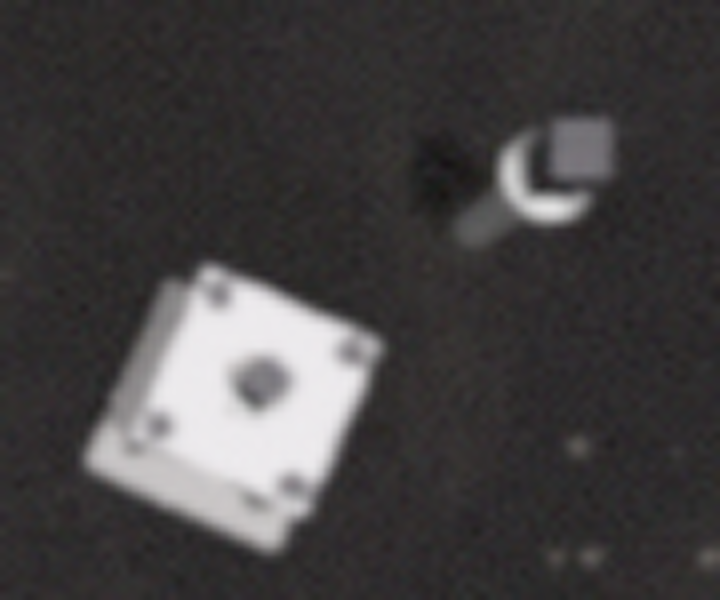

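View pics/s0b.png

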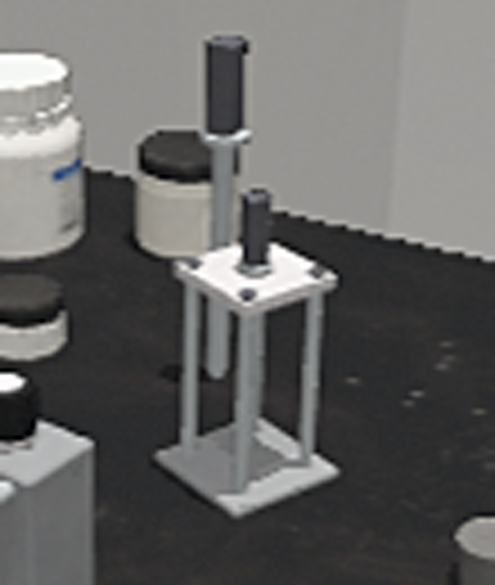

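View pics/s0a.png

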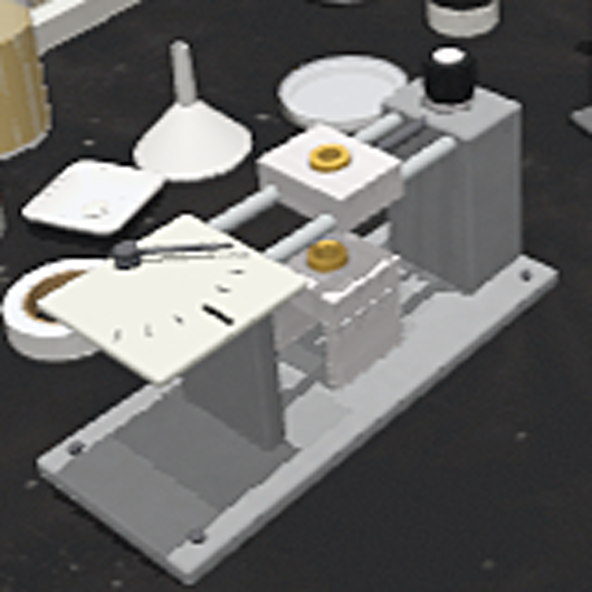

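Candidates for the rod are the one hanging in the holder at top (357,208) / scene (347,172), and a larger free-standing one at top (397,179) / scene (340,135), with a thicker head and wider collar. The holder one fits: short head, hanging by its collar in the holder, as the crop confirms. Now I'll fit the stand and holder.

```bash
cat > fit.py <<'E'
from h import *
from scipy.optimize import least_squares
T=optics.camera_model('top');S=optics.camera_model('scene')
ta=lambda x,y:((x+.5)/6-.5+180,(y+.5)/6-.5+165)
sa=lambda x,y:((x+.5)/3.7-.5+170,(y+.5)/3.7-.5+190)
st=[(T,ta(690,115),(.06,-.133,.012)),(T,ta(655,352),(-.06,-.133,.012)),(T,ta(120,45),(.06,.157,.012)),
 (T,ta(599,201),(0,-.105,.155)),(S,sa(38,463),(.06,.157,.012)),(S,sa(190,580),(-.06,.157,.012)),(S,sa(557,270),(-.06,-.133,.012)),
 (S,sa(449,55),(0,-.105,.155)),(S,sa(327,245),(0,0,.078))]
def w(p,P):
    c,s=np.cos(p[2]),np.sin(p[2]);P=np.array(P);return np.array([p[0]+c*P[0]-s*P[1],p[1]+s*P[0]+c*P[1],P[2]])
def fit(o,p0):
    f=lambda p:np.concatenate([proj(m,w(p,P))[0]-np.array(uv) for m,uv,P in o])
    r=least_squares(f,p0,loss='soft_l1');return r.x,f(r.x).reshape(-1,2)
E
python3 - <<'E'
from fit import *
p,r=fit(st,[.48,.15,-.1]);print(p);print(r.round(1))
print('knob',w(p,(0,-.105,.146)),'lower',w(p,(0,0,.078)))
g=atz(T,ta(388,178),.138);print('upper guide',g,'scene',atz(S,sa(329,157),.138))
c,s=np.cos(p[2]),np.sin(p[2])
d=g[:2]-p[:2];print('guide in stand',c*d[0]+s*d[1],-s*d[0]+c*d[1])
for n,uv in dict(pivot=ta(150,98),tip=ta(222,202),mark=ta(132,240)).items():
    d=atz(T,uv,.132)[:2]-p[:2];print(n,c*d[0]+s*d[1],-s*d[0]+c*d[1])
tb=lambda x,y:((x+.5)/8-.5+325,(y+.5)/8-.5+160)
sb=lambda x,y:((x+.5)/4.5-.5+290,(y+.5)/4.5-.5+120)
h=.032
ho=[(T,tb(205,262),(h,h,.135)),(T,tb(385,345),(h,-h,.135)),(T,tb(303,520),(-h,-h,.135)),(T,tb(90,462),(-.04,.04,.006)),(T,tb(280,555),(-.04,-.04,.006)),
 (S,sb(175,265),(h,h,.135)),(S,sb(248,305),(-h,h,.135)),(S,sb(338,280),(-h,-h,.135)),(S,sb(265,243),(h,-h,.135)),(S,sb(235,513),(-.04,.04,.004))]
p,r=fit(ho,[.45,-.1,-.4]);print('holder',p);print(r.round(1))
print('head top top',atz(T,tb(262,385),.181),atz(S,sb(257,192),.181))
E
```

```text
[ 0.60194034  0.17405858 -0.11085316]
[[-0.4  0.1]
 [ 0.6 -0.2]
 [-0.1  0.6]
 [-0.4 -0.1]
 [-0.9 -0.3]
 [ 0.  -1.2]
 [ 0.6 -0.2]
 [-0.1  0.2]
 [ 0.2  1.9]]
knob [0.59032458 0.06970306 0.146     ] lower [0.60194034 0.17405858 0.078     ]
upper guide [0.60154103 0.16673881 0.138     ] scene [0.59999592 0.16886579 0.138     ]
guide in stand 0.00041290119741046 -0.0073190135979563815
pivot 0.024792982212120764 0.10734044860395375
tip -0.019036757400689917 0.06793801293719835
mark -0.04123463555844957 0.10655022851904579
holder [ 0.56441534 -0.14290695 -0.42731891]
[[ 0.8  0.9]
 [-0.5  0.2]
 [ 0.1 -0.6]
 [-0.6  0.5]
 [-0.4 -0. ]
 [ 0.5 -0.6]
 [-0.3 -0.3]
 [-0.6 -1.1]
 [-0.2 -1.5]
 [ 0.2  0.6]]
head top top [ 0.56353406 -0.13977366  0.181     ] [ 0.56658155 -0.14485566  0.181     ]
```

Guide offset in the stand is −7.3 mm, giving a knob angle of −1.46. The pointer is 42° off, which also gives −1.46. Moving over the knob.

>>> play_rows --pt "2.2 3.4 0.3 0 0 0.1 1" --pt "2.2 3.4 0.3 0 0 0.1 1" --pt "2.2 3.4 0 0 0 0.1 1" --pt "2.2 3.4 0 0 0 0.1 1" --pt "2.2 3.4 0 0 0 0.1 1"

```text
clock: 0.57
eef_pos: [0.3443, -0.2973, 0.2538]
orientation: [-3.002, 0.924, 0.005]
wrist_force: [0.5, -0.1, -0.5]
gripper_width: 0.0851
```

>>> play_rows --pt "2.2 3.4 0 0 0 0.1 1" --pt "2.2 3.4 0 0 0 0.1 1" --pt "2.2 3.4 0 0 0 0.1 1" --pt "2.2 3.4 0 0 0 0.1 1" --pt "2.2 3.4 0 0 0 0.1 1"

```text
clock: 0.98
eef_pos: [0.4552, -0.1205, 0.2537]
orientation: [-3.139, 0.114, 0.005]
wrist_force: [-0.1, -0.7, 0.6]
gripper_width: 0.0854
```

>>> play_rows --pt "2.2 3.4 0 0 0 0.1 1" --pt "2.2 3.4 0 0 0 0.1 1" --pt "2.2 3.4 0 0 0 0.1 1" --pt "2.2 3.4 0 0 0 0.1 1" --pt "2.2 3.4 0 0 0 0.1 1"

```text
clock: 1.4
eef_pos: [0.5658, 0.0561, 0.2533]
orientation: [3.06, 0.707, -0.006]
wrist_force: [0.2, -1.3, 0.4]
gripper_width: 0.0852
```

Run:
```python
from fit import *
import json
cap('wrist','w1.png')
m=optics.camera_model('wrist')
json.dump({k:np.array(v).tolist() for k,v in m.items()},open('w1.json','w'))
print(manip.observe()['eef_pos'],manip.observe()['q'])
p=[.60194,.17406,-.11085]
print(proj(m,[w(p,(0,-.105,.155)),w(p,(0,-.0073,.138)),w(p,(0,0,.078)),[.5644,-.1429,.181]]))
```

```text
[0.56792739 0.0614602  0.25269223] [-9.74925823e-02  4.15408990e-01  1.34672302e+00  6.43587984e-04
  1.38244693e+00 -5.62530675e-01]
[[353.29436211 214.53643033]
 [431.74993181  93.92825919]
 [414.3908916   88.49665015]
 [199.59296118 439.05683472]]
```

View pics/w1.png

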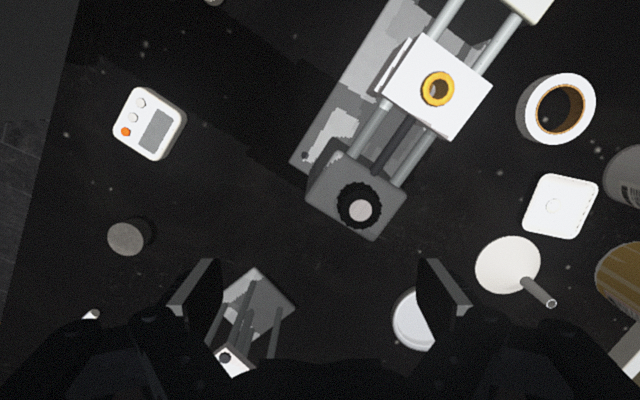

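The knob top is at (360,208) and the upper guide at (438,88). The arm was still settling during that shot, so I'll retake it.

Run:
```python
from fit import *
m=optics.camera_model('wrist')
cap('wrist','w2.png',(290,30,510,260),2.6)
m2=optics.camera_model('wrist');print(np.array(m2['tvec'])-np.array(m['tvec']))
print(manip.observe()['eef_pos'],manip.observe()['orientation'])
p=[.60194,.17406,-.11085]
print(proj(m,[w(p,(0,-.105,.155)),w(p,(0,-.0073,.138)),w(p,(0,0,.078)),[.5644,-.1429,.181]]))
import json
json.dump({k:np.array(v).tolist() for k,v in m.items()},open('w2.json','w'))
```

```text
[0.00157228 0.0014794  0.00102032]
[0.56649443 0.05842631 0.25245829] [-3.0593087  -0.71223666  0.00654858]
[[353.29436211 214.53643033]
 [431.74993181  93.92825919]
 [414.3908916   88.49665015]
 [199.59296118 439.05683472]]
```

View pics/w2.png

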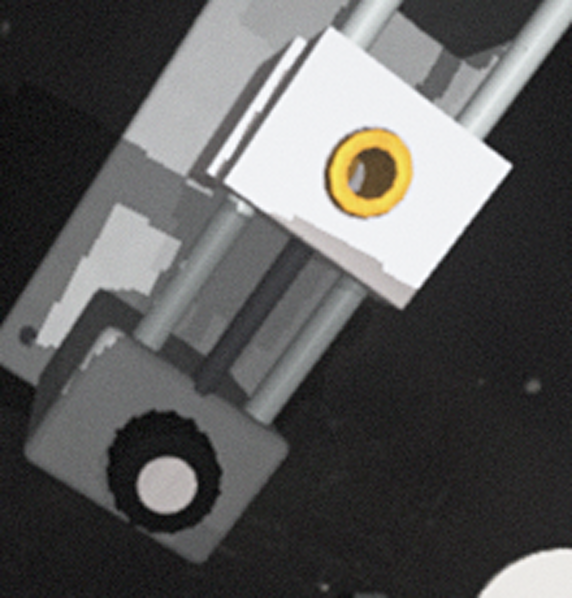

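>>> play_rows --pt "2.4 1.1 0 0 0 0 1" --pt "0 0 -2 0 0 0 0.65" --pt "0 0 0 0 0 0 0.65" --pt "0 0 0 0 0 0 0.65"

```text
clock: 1.83
eef_pos: [0.5909, 0.0706, 0.231]
orientation: [-3.059, -0.714, 0.011]
wrist_force: [-0.6, 0.9, -0.0]
gripper_width: 0.0557
```

Run:
```python
from fit import *
import json
m=optics.camera_model('wrist');s=manip.observe()
cap('wrist','w3.png')
m2=optics.camera_model('wrist');print(np.array(m2['tvec'])-np.array(m['tvec']))
print(s['eef_pos'],s['orientation'],s['gripper_width'])
p=[.60194,.17406,-.11085]
print(proj(m,[w(p,(0,-.105,.155)),w(p,(0,-.0073,.138)),w(p,(0,0,.078))]))
json.dump({k:np.array(v).tolist() for k,v in m.items()},open('w3.json','w'))
im=cv2.imread('pics/w3.png');cv2.imwrite('pics/w3c.png',cv2.resize(im[40:300,220:480],None,fx=2.3,fy=2.3,interpolation=cv2.INTER_CUBIC))
```

```text
[0.00065035 0.00021096 0.00034555]
[0.59090216 0.07062838 0.23098084] [-3.0589573  -0.71353978  0.01071252] 0.055707770018735
[[318.98443963 222.16316826]
 [403.76308477  88.69196076]
 [391.22491994  83.88449462]]
```

View pics/w3c.png

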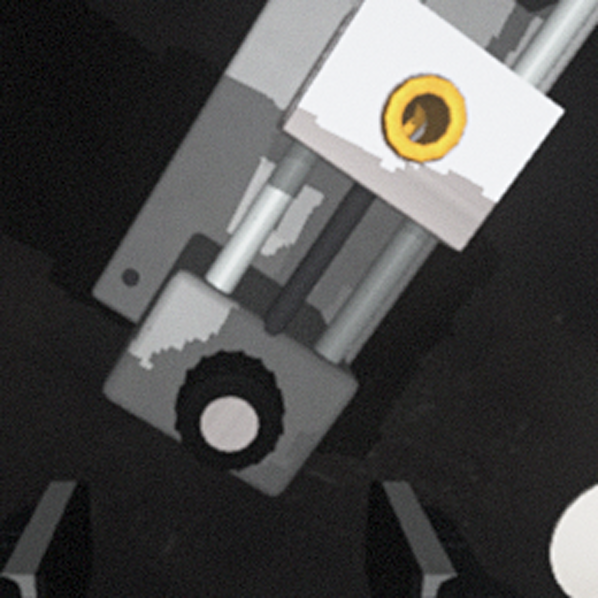

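The knob cap is at wrist (320,224) and the guide at (405,91), within about 2 px (~1.2 mm) of the fitted positions. Descending and gripping.

>>> play_rows --pt "0 -0.1 -3 0 0 0 0.65" --pt "0 0 -3 0 0 0 0.65" --pt "0 0 -1.5 0 0 0 0.65" --pt "0 0 -0.5 0 0 0 0.65" --pt "0 0 0 0 0 0 0.65"

```text
clock: 2.3
eef_pos: [0.5903, 0.0663, 0.1536]
orientation: [3.06, 0.705, -0.002]
wrist_force: [-0.4, 0.3, 0.3]
gripper_width: 0.0557
```

Run:
```python
from fit import *
s=manip.observe();print(s['eef_pos'],s['wrist_force'])
cap('wrist','w4.png')
```

```text
[0.59032742 0.06627654 0.153612  ] [-0.3825847   0.26086853  0.27158551]
```

View pics/w4.png

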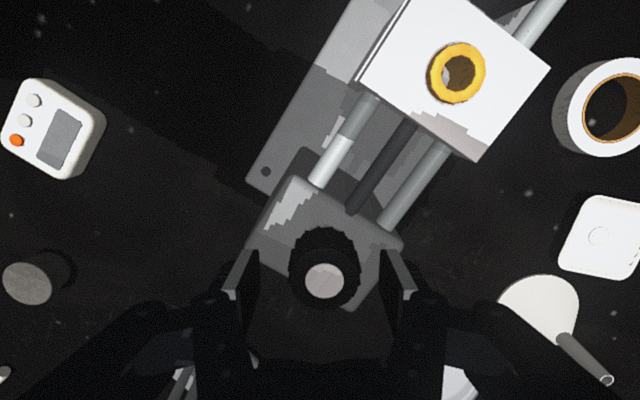

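Knob cap at (324,281) between the fingers; y has drifted by about 2.5 mm, so I'll correct it and close.

>>> play_rows --pt "0.05 0.25 -0.3 0 0 0 0.6" --pt "0 0 0 0 0 0 0.6" --pt "0 0 0 0 0 0 0.3" --pt "0 0 0 0 0 0 0.3" --pt "0 0 0 0 0 0 0.2"

```text
clock: 2.77
eef_pos: [0.5918, 0.068, 0.1563]
orientation: [3.057, 0.704, 0.006]
wrist_force: [0.8, 0.1, -4.7]
gripper_width: 0.0278
```

>>> play_rows --pt "0 0 0 0 0 0 0.2" --pt "0 0 0 0 0 0 0.2"

```text
clock: 2.93
eef_pos: [0.5918, 0.068, 0.1562]
orientation: [3.057, 0.704, 0.006]
wrist_force: [0.4, -0.5, -2.0]
gripper_width: 0.0277
```

>>> play_rows --pt "0 0 0 0 0 -0.1 0.1" --pt "0 0 0 0 0 -0.1 0.1" --pt "0 0 0 0 0 -0.1 0.1" --pt "0 0 0 0 0 -0.1 0.1" --pt "0 0 0 0 0 0 0.1"

```text
clock: 3.35
eef_pos: [0.5913, 0.0679, 0.1562]
orientation: [3.135, 0.056, 0.001]
wrist_force: [-1.4, -0.3, -2.7]
gripper_width: 0.0276
```

Run:
```python
from fit import *
s=manip.observe();print(s['eef_pos'],s['orientation'],s['wrist_force'],s['wrist_torque'])
cap('top','t5.png',(180,165,310,230),6)
```

```text
[0.59125357 0.06789543 0.15622452] [3.13509373e+00 5.60662785e-02 1.20410762e-03] [-1.43960226 -0.34679071 -2.72047209] [-0.08580799 -0.06442413 -0.06464937]
```

View pics/t5.png

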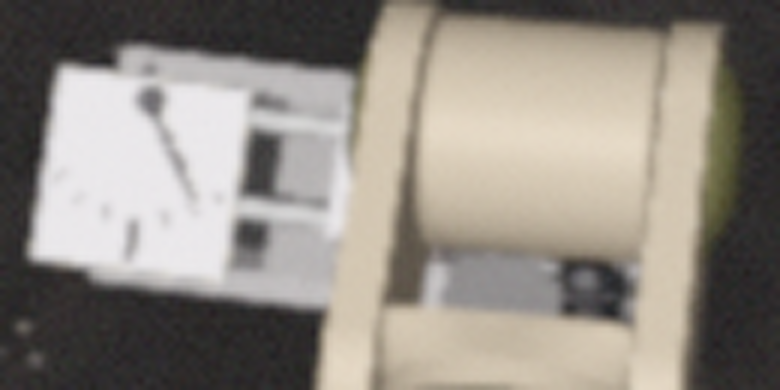

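The pointer tip moved from (222,202) to (198,210) in the crop, 0.2 rad, with no slip. About 1.05 rad of knob is left.

>>> play_rows --pt "0 0 0 0 0 -0.1 0.1" --pt "0 0 0 0 0 -0.1 0.1" --pt "0 0 0 0 0 -0.1 0.1" --pt "0 0 0 0 0 -0.1 0.1" --pt "0 0 0 0 0 -0.1 0.1"

```text
clock: 3.82
eef_pos: [0.5906, 0.068, 0.1562]
orientation: [3.053, -0.712, -0.004]
wrist_force: [-1.1, 0.6, -1.6]
gripper_width: 0.0275
```

>>> play_rows --pt "0 0 0 0 0 -0.1 0.1" --pt "0 0 0 0 0 -0.1 0.1" --pt "0 0 0 0 0 -0.1 0.1" --pt "0 0 0 0 0 -0.1 0.1" --pt "0 0 0 0 0 0 0.1"

```text
clock: 4.23
eef_pos: [0.5901, 0.0683, 0.1562]
orientation: [2.848, -1.311, -0.008]
wrist_force: [-0.3, -0.9, -1.3]
gripper_width: 0.0274
```

Run:
```python
from fit import *
s=manip.observe();print(s['eef_pos'],s['orientation'],s['wrist_force'],s['wrist_torque'])
cap('top','t6.png',(180,165,240,215),12)
cap('scene','s6.png',(170,240,260,300),8)
```

```text
[0.59011368 0.06832455 0.15622605] [ 2.84807153 -1.31056913 -0.0082166 ] [-0.31734565 -0.85624527 -1.34877151] [-0.27082573 -0.00946247 -0.14494391]
```

View pics/t6.png

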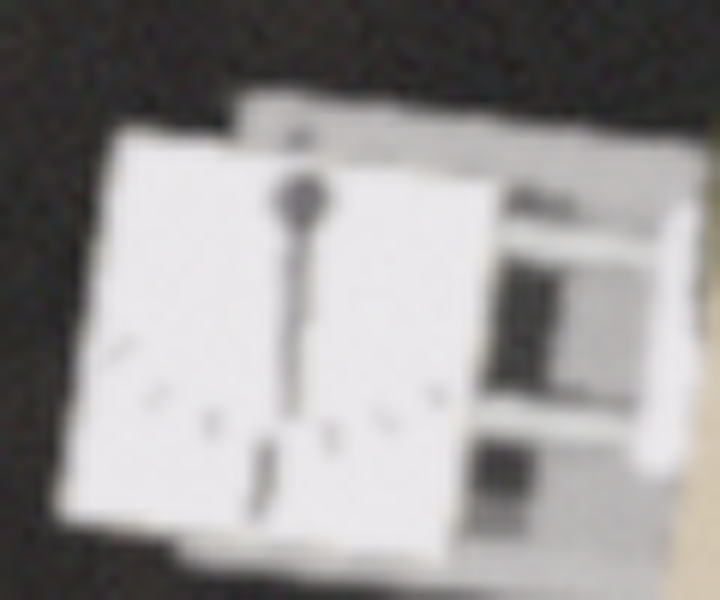

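View pics/s6.png

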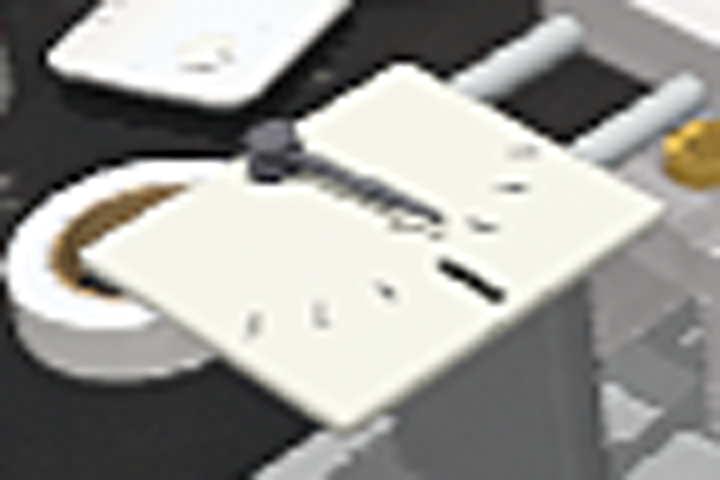

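Pointer is nearly there: pivot (301,200), tip (289,415), mark line (268,440)–(258,520) in the crop. About 0.07 rad of pointer, 0.14 of knob, is left.

Run:
```python
from fit import *
p=[.60194,.17406,-.11085]
t=lambda x,y:((x+.5)/12-.5+180,(y+.5)/12-.5+165)
for A,B,z in [((301,200),(289,415),.132),((268,440),(258,520),.127),((301,200),(260,480),.13)]:
    a=atz(T,t(*A),z);b=atz(T,t(*B),z);d=b-a;print(np.arctan2(-d[1],-d[0]),np.hypot(*d[:2]))
s8=lambda x,y:((x+.5)/8-.5+170,(y+.5)/8-.5+240)
for A,B,z in [((273,140),(440,218),.132),((442,265),(502,297),.127)]:
    a=atz(S,s8(*A),z);b=atz(S,s8(*B),z);d=b-a;print('scene',a,b,np.arctan2(-d[1],-d[0]),np.hypot(*d[:2]))
```

```text
-0.028961565728538915 0.049790080775032754
-0.0971287082806594 0.018591851047249315
-0.11813492702303352 0.065351021071566
scene [0.63939087 0.27689951 0.132     ] [0.58778768 0.27859318 0.132     ] -0.032809298282856426 0.05163098342971878
scene [0.58112557 0.2859375  0.127     ] [0.56287098 0.28734971 0.127     ] -0.07720844442582506 0.018309139429322274
```

>>> play_rows --pt "0 0 0 0 0 -0.06 0.1" --pt "0 0 0 0 0 -0.06 0.1" --pt "0 0 0 0 0 0 0.1"

```text
clock: 4.58
eef_pos: [0.59, 0.0684, 0.1563]
orientation: [2.776, -1.458, -0.009]
wrist_force: [-1.2, -0.5, -2.8]
gripper_width: 0.0277
```

Run:
```python
from fit import *
s=manip.observe();print(s['eef_pos'],s['orientation'],s['wrist_force'],s['wrist_torque'])
cap('top','t7.png',(185,170,225,212),14)
cap('scene','s7.png',(170,240,260,300),8)
```

```text
[0.59004114 0.06842454 0.15626021] [ 2.77562233 -1.4583564  -0.0090215 ] [-1.24796182 -0.45032545 -2.84689426] [-0.25207457  0.00058428 -0.10409161]
```

View pics/t7.png

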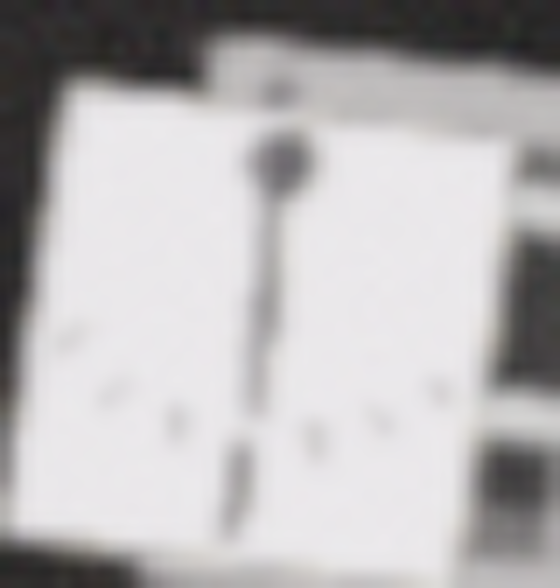

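View pics/s7.png

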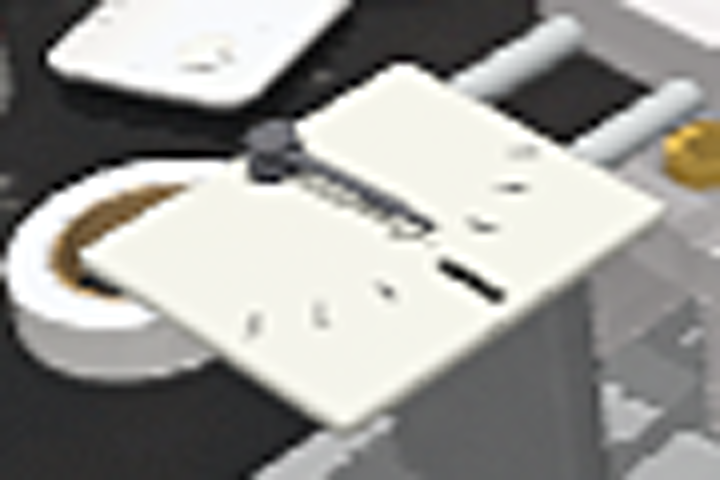

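>>> play_rows --pt "0 0 0 0 0 -0.06 0.1" --pt "0 0 0 0 0 0 0.1" --pt "0 0 0 0 0 0 0.3" --pt "0 0 0 0 0 0 0.6" --pt "0 0 0 0 0 0 0.6"

```text
clock: 5.1
eef_pos: [0.5903, 0.0686, 0.1565]
orientation: [2.744, -1.52, -0.008]
wrist_force: [-0.1, -0.5, 1.1]
gripper_width: 0.0508
```

>>> play_rows --pt "0 0 1 0 0 0 0.6" --pt "0 0 2.5 0 0 0 0.6" --pt "0 0 4 0 0 0 0.6" --pt "0 0 0 0 0 0 0.6" --pt "0 0 0 0 0 0 0.6"

```text
clock: 5.52
eef_pos: [0.5904, 0.0687, 0.2379]
orientation: [2.749, -1.514, -0.005]
wrist_force: [-0.8, -0.4, -1.1]
gripper_width: 0.0516
```

Run:
```python
from fit import *
import json
s=manip.observe();print(s['eef_pos'],s['orientation'],s['wrist_force'],s['wrist_torque'])
m=optics.camera_model('wrist')
cap('wrist','w8.png')
m2=optics.camera_model('wrist');print(np.array(m2['tvec'])-np.array(m['tvec']))
json.dump({k:np.array(v).tolist() for k,v in m.items()},open('w8.json','w'))
```

```text
[0.590419   0.06866443 0.2378776 ] [ 2.74902562 -1.51360596 -0.00506884] [-0.76874016 -0.41633466 -1.0569267 ] [ 0.01078183 -0.00599324  0.03476599]
[-0.00061483  0.00098469 -0.00013884]
```

View pics/w8.png

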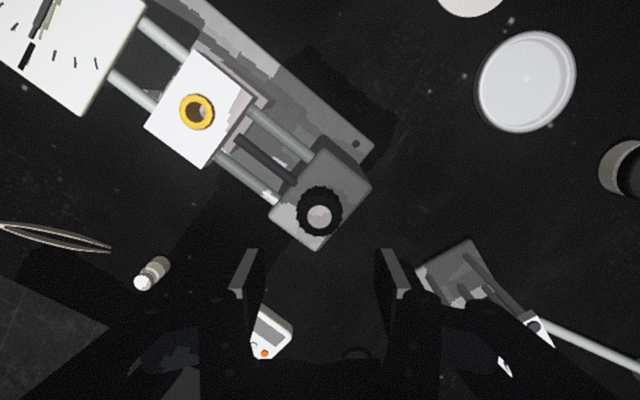

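>>> play_rows --pt "-1 3.2 0.5 0 0 0 0.6" --pt "-1 3.2 0.5 0 0 0 0.6" --pt "-1 3.2 0 0 0 0 0.6" --pt "0 0 0 0 0 0 0.6" --pt "0 0 0 0 0 0 0.6"

```text
clock: 5.98
eef_pos: [0.5597, 0.1671, 0.2493]
orientation: [2.75, -1.515, -0.0]
wrist_force: [0.9, -0.4, 0.5]
gripper_width: 0.0511
```

>>> play_rows --pt "0 0 0 0 0 0 0.6"

```text
clock: 6.07
eef_pos: [0.5596, 0.1673, 0.2492]
orientation: [2.751, -1.514, -0.0]
wrist_force: [0.3, 0.7, -0.2]
gripper_width: 0.0513
```

Run:
```python
from fit import *
import json
s=manip.observe();print(s['eef_pos'],s['orientation'],s['wrist_force'],s['wrist_torque'])
m=optics.camera_model('wrist')
cap('wrist','w9.png')
m2=optics.camera_model('wrist');print(np.array(m2['tvec'])-np.array(m['tvec']))
json.dump({k:np.array(v).tolist() for k,v in m.items()},open('w9.json','w'))
```

```text
[0.55962303 0.16729961 0.24920035] [ 2.75091124e+00 -1.51381637e+00 -4.90133311e-04] [ 0.26699434  0.66838876 -0.15145028] [0.01591966 0.04622481 0.0033468 ]
[-9.92477454e-05 -3.04556691e-05 -1.49968119e-05]
```

View pics/w9.png

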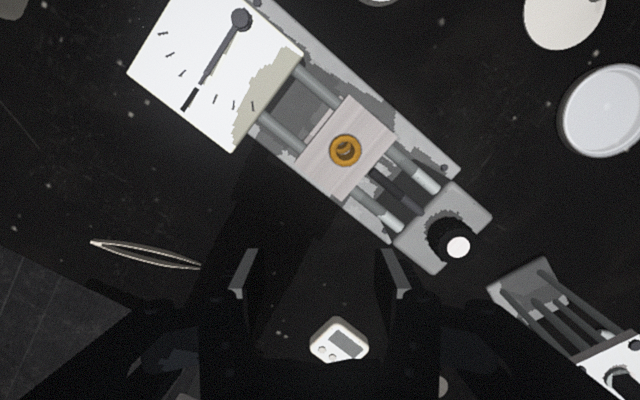

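Run:
```python
import cv2
t=cv2.imread('pics/raw_w9.png')
def c(im,x0,y0,x1,y1,f,n): cv2.imwrite('pics/'+n,cv2.resize(im[y0:y1,x0:x1],None,fx=f,fy=f,interpolation=cv2.INTER_CUBIC))
c(t,170,0,270,120,5,'w9a.png');c(t,310,115,380,185,8,'w9b.png')
```

```text
(no output)
```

View pics/w9a.png

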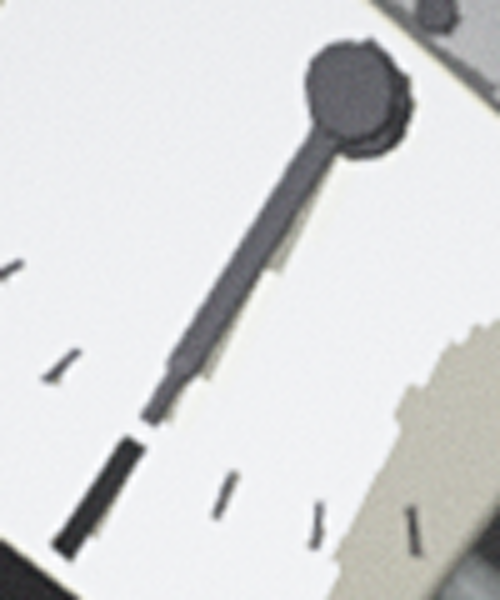

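View pics/w9b.png

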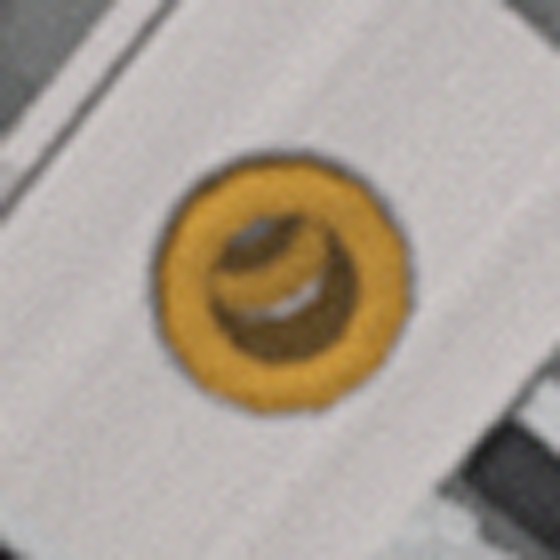

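Run:
```python
from fit import *
import json
m=json.load(open('w9.json'))
a5=lambda x,y:((x+.5)/5-.5+170,(y+.5)/5-.5)
for n,A,B,z in [('blade',(322,143),(152,418),.132),('mark',(134,442),(65,550),.127)]:
    a=atz(m,a5(*A),z);b=atz(m,a5(*B),z);d=b-a;print(n,a,b,np.arctan2(-d[1],-d[0]),np.hypot(*d[:2]))
b8=lambda x,y:((x+.5)/8-.5+310,(y+.5)/8-.5+115)
g=atz(m,b8(284,282),.138);l=None;print('guide',g)
p=[.60194,.17406,-.11085]
# predictions of the lower mouth outline
th=np.linspace(0,2*np.pi,40)
im=cv2.imread('pics/w9b.png')
def circ(c,r,z,col):
    P=[(c[0]+r*np.cos(t),c[1]+r*np.sin(t),z) for t in th]
    q=proj(m,P);q=[((u+.5-310)*8-.5,(v+.5-115)*8-.5) for u,v in q];cv2.polylines(im,[np.int32(q)],True,col,1)
circ(g,.0115,.138,(0,255,0));circ(g,.0065,.138,(0,255,0));circ(g,.0065,.110,(255,255,0))
circ(g,.0065,.078,(255,0,0));circ(g,.0115,.078,(255,0,0));circ(g,.0065,.053,(0,0,255))
cv2.imwrite('pics/w9c.png',im)
```

```text
blade [0.63085157 0.27866446 0.132     ] [0.58807347 0.28230627 0.132     ] -0.0849279581370819 0.04293284651594773
mark [0.58314891 0.28459927 0.127     ] [0.56457618 0.28644392 0.127     ] -0.09899581523293127 0.018664108548692354
guide [0.603955   0.17327915 0.138     ]
```

View pics/w9c.png

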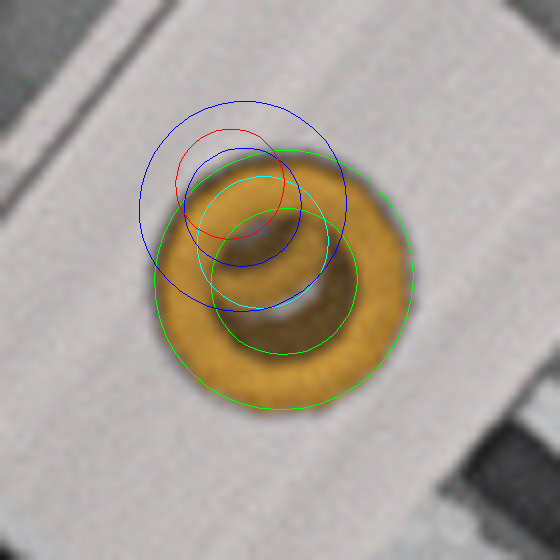

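Run:
```python
import cv2
t=cv2.imread('pics/raw_w9.png')
def c(im,x0,y0,x1,y1,f,n): cv2.imwrite('pics/'+n,cv2.resize(im[y0:y1,x0:x1],None,fx=f,fy=f,interpolation=cv2.INTER_CUBIC))
c(t,120,0,310,160,4,'w9d.png')
```

```text
(no output)
```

View pics/w9d.png

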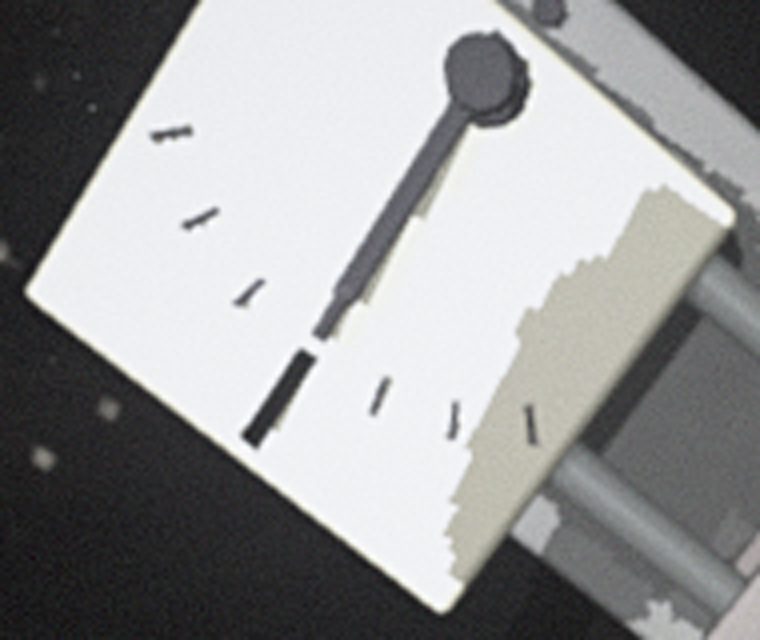

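Run:
```python
from fit import *
import json
m=json.load(open('w9.json'))
a=lambda x,y:((x+.5)/4-.5+120,(y+.5)/4-.5)
for n,A,B,z in [('leftx',(205,0),(28,290),.127),('rightx',(735,220),(445,610),.127),('fronty',(440,612),(28,290),.127),('blade',(458,112),(322,335),.132),('mark',(308,352),(253,440),.127),('blade131',(458,112),(322,335),.129)]:
    p=atz(m,a(*A),z);q=atz(m,a(*B),z);d=q-p
    ang=np.arctan2(-d[1],-d[0]) if n!='fronty' else np.arctan2(-d[0],d[1])
    print(n,p[:2],q[:2],ang)
```

```text
leftx [0.62379251 0.32326597] [0.5665451  0.33033699] -0.1228944148358975
rightx [0.64211343 0.23214448] [0.55609621 0.24274719] -0.12264402586497204
fronty [0.55526638 0.24335982] [0.5665451  0.33033699] -0.12895491726409655
blade [0.63119786 0.27875633] [0.58801725 0.28218262] -0.07918193480890431
mark [0.58345998 0.28457653] [0.56466636 0.28626936] -0.08983232965328851
blade131 [0.63132212 0.27965727] [0.58760491 0.28312614] -0.07918193480890455
```

>>> play_rows --pt "-1.2 3.5 -1.5 0 0 0 0.6" --pt "-1.2 3.5 -1.5 0 0 0 0.6" --pt "0 0 -2 0 0 0 0.6" --pt "0 0 -1 0 0 0 0.6" --pt "0 0 0 0 0 0 0.6"

```text
clock: 6.53
eef_pos: [0.5374, 0.2342, 0.1867]
orientation: [2.745, -1.525, 0.003]
wrist_force: [-0.5, -0.2, 0.3]
gripper_width: 0.0515
```

>>> play_rows --pt "0 0 0 0 0 0 0.6" --pt "0 0 0 0 0 0 0.6"

```text
clock: 6.7
eef_pos: [0.5384, 0.2323, 0.1871]
orientation: [2.743, -1.528, 0.002]
wrist_force: [-1.0, 0.1, -0.5]
gripper_width: 0.0511
```

```bash
cat > wc.py <<'E'
from fit import *
import json,sys
def wcap(n,crop=None,f=1):
    s=manip.observe();print(s['clock'],s['eef_pos'].round(4),s['orientation'].round(4),s['wrist_force'].round(1),round(s['gripper_width'],4))
    m=optics.camera_model('wrist')
    cap('wrist',n+'.png',crop,f)
    m2=optics.camera_model('wrist');print('settle',np.abs(np.array(m2['tvec'])-np.array(m['tvec'])).max())
    json.dump({k:np.array(v).tolist() for k,v in m.items()},open(n+'.json','w'))
    return m
E
python3 -c "
from wc import *
wcap('w10')"
```

```text
6.7 [0.5384 0.2323 0.1871] [ 2.7427e+00 -1.5281e+00  2.4000e-03] [-1.   0.1 -0.5] 0.0511
settle 0.00029579060899698195
```

View pics/w10.png

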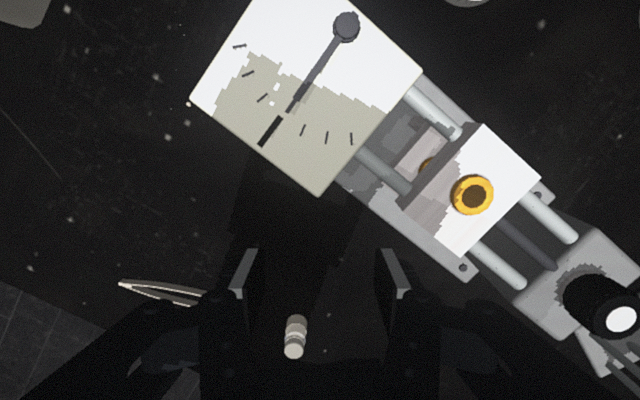

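Run:
```python
import cv2
t=cv2.imread('pics/raw_w10.png')
cv2.imwrite('pics/w10a.png',cv2.resize(t[0:200,180:430],None,fx=3,fy=3,interpolation=cv2.INTER_CUBIC))
cv2.imwrite('pics/w10b.png',cv2.resize(t[0:160,245:375],None,fx=3.7,fy=3.7,interpolation=cv2.INTER_CUBIC))
```

```text
(no output)
```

View pics/w10a.png

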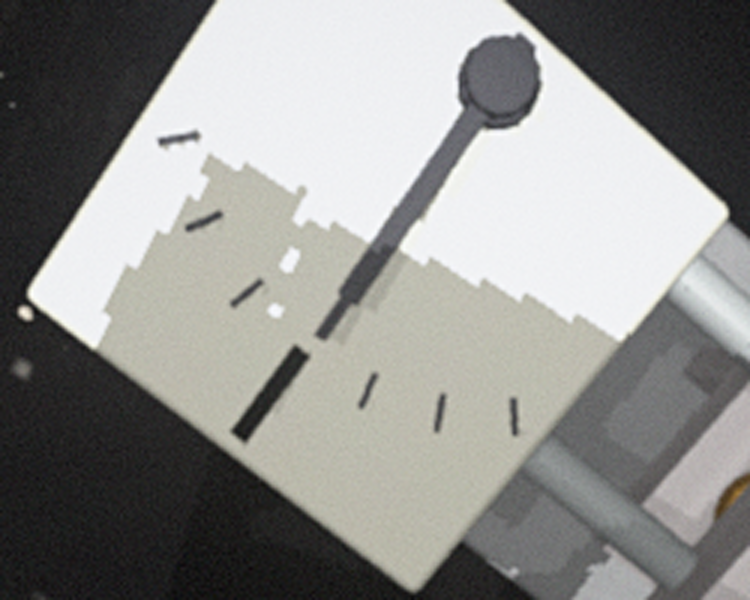

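View pics/w10b.png

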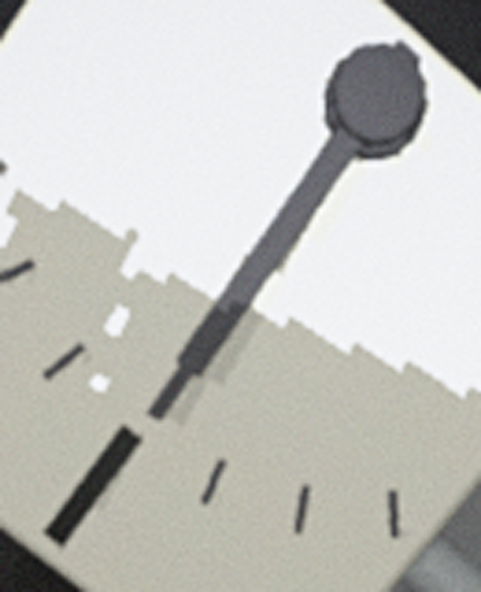

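Run:
```python
from fit import *
import json
m=json.load(open('w10.json'))
R=cv2.Rodrigues(np.array(m['rvec']))[0];print('cam',-R.T@np.array(m['tvec']))
b=lambda x,y:((x+.5)/3.7-.5+245,(y+.5)/3.7-.5)
a=lambda x,y:((x+.5)/3-.5+180,(y+.5)/3-.5)
for n,A,B,z in [('leftx',a(215,0),a(28,293),.127),('rightx',a(727,212),a(413,590),.127),('fronty',a(413,590),a(28,293),.127),('blade',b(345,140),b(157,415),.132),('mark',b(131,432),b(57,540),.127),('mark',b(131,432),b(57,540),.130)]:
    p=atz(m,A,z);q=atz(m,B,z);d=q-p
    ang=np.arctan2(-d[1],-d[0]) if n!='fronty' else np.arctan2(-d[0],d[1])
    print(n,p[:2],q[:2],ang,np.hypot(*d[:2]))
```

```text
cam [0.60024947 0.27069803 0.31141888]
leftx [0.62425579 0.32430759] [0.56635939 0.33066481] -0.10936533592756262 0.05824437652901053
rightx [0.64252061 0.23320781] [0.55569866 0.24377484] -0.1211135621663342 0.08746263396356875
fronty [0.55569866 0.24377484] [0.56635939 0.33066481] -0.12208212713663143 0.08754152400307234
blade [0.63161949 0.27869736] [0.58776908 0.28221934] -0.08014597089538718 0.04399161781582607
mark [0.58334258 0.28456742] [0.56387608 0.28619396] -0.08336263093704702 0.019534338999125236
mark [0.58361761 0.2843418 ] [0.56446778 0.28594189] -0.08336263093704704 0.019216567756691057
```

The pointer is about 0.03 rad (tip ~1.5 mm) short of the mark, consistent across views. I'll go back and nudge the knob by about 0.07 rad.

>>> play_rows --pt "0 0 3 0 0 0 0.6" --pt "0.7 -2 2 0 0 0 0.6" --pt "1.2 -3.6 0 0 0 0 0.6" --pt "1.2 -3.6 0 0 0 0 0.6" --pt "1.2 -3.6 0 0 0 0 0.6"

```text
clock: 7.17
eef_pos: [0.5825, 0.1027, 0.245]
orientation: [-2.746, 1.52, -0.013]
wrist_force: [0.4, 0.3, -0.9]
gripper_width: 0.0512
```

>>> play_rows --pt "0.9 -3.2 0 0 0 0 0.6" --pt "0 0 0 0 0 0 0.6" --pt "0 0 0 0 0 0 0.6"

```text
clock: 7.42
eef_pos: [0.5945, 0.0599, 0.2483]
orientation: [-2.738, 1.533, -0.023]
wrist_force: [0.5, -0.1, 0.3]
gripper_width: 0.051
```

>>> play_rows --pt "-0.4 0.85 -2 0 0 0 0.6" --pt "0 0 -2 0 0 0 0.6" --pt "0 0 -2 0 0 0 0.6" --pt "0 0 0 0 0 0 0.6" --pt "0 0 0 0 0 0 0.6"

```text
clock: 7.83
eef_pos: [0.5915, 0.0686, 0.1913]
orientation: [-2.733, 1.534, -0.035]
wrist_force: [0.2, -0.3, 0.3]
gripper_width: 0.0511
```

```bash
cat >> wc.py <<'E'
from scipy.spatial.transform import Rotation as Ro
def tilt():
    s=manip.observe();R=Ro.from_rotvec(s['orientation']).as_matrix();z=R[:,2]
    # rotation vector (world) that makes z -> (0,0,-1)
    c=np.cross(z,[0,0,-1]);print('pos',s['eef_pos'].round(4),'yaw',round(float(np.arctan2(R[1,0],R[0,0])),4),'fix',c.round(4),'F',s['wrist_force'].round(1),'T',s['wrist_torque'].round(2),'g',round(s['gripper_width'],4),'t',round(s['clock'],2))
E
python3 -c "
from wc import *
tilt()"
```

```text
pos [0.5915 0.0686 0.1913] yaw -1.023 fix [0.0043 0.023  0.    ] F [ 0.2 -0.3  0.3] T [-0.05 -0.01 -0.02] g 0.0511 t 7.83
```

>>> play_rows --pt "-0.1 0 -1.5 0.004 0.023 0 0.6" --pt "0 0 -1.5 0 0 0 0.6" --pt "0 0 -0.4 0 0 0 0.6" --pt "0 0 0 0 0 0 0.6"

```text
clock: 8.17
eef_pos: [0.5917, 0.0694, 0.1591]
orientation: [-2.739, 1.535, -0.003]
wrist_force: [-0.7, 0.7, 0.6]
gripper_width: 0.0511
```

```bash
python3 -c "
from wc import *
tilt()
cap('top','t11.png',(185,170,225,212),14)"
```

```text
pos [0.5917 0.0694 0.1591] yaw -1.0217 fix [-0.      0.0024  0.    ] F [-0.7  0.7  0.6] T [ 0.   -0.03  0.  ] g 0.0511 t 8.17
```

View pics/t11.png

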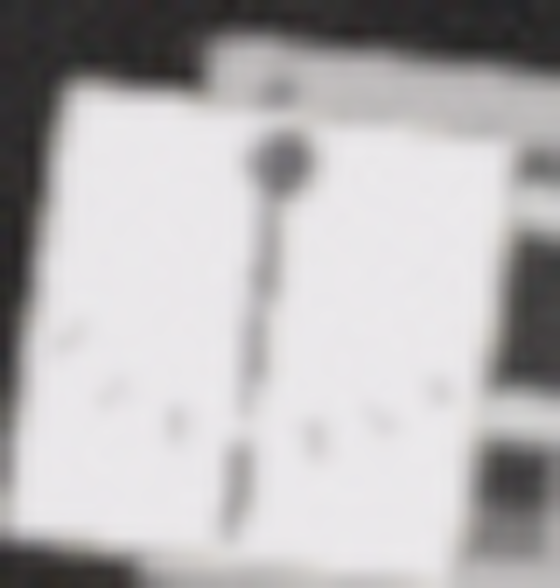

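>>> play_rows --pt "-0.1 -0.05 -0.2 0 0 0 0.3" --pt "0 0 0 0 0 0 0.2" --pt "0 0 0 0 0 0 0.1" --pt "0 0 0 0 0 0 0.1"

```text
clock: 8.55
eef_pos: [0.5909, 0.0692, 0.1588]
orientation: [-2.739, 1.535, -0.005]
wrist_force: [1.5, -0.4, -4.7]
gripper_width: 0.0275
```

```bash
python3 -c "
from wc import *
tilt()"
```

```text
pos [0.5909 0.0692 0.1588] yaw -1.0214 fix [-0.0004  0.0036  0.    ] F [ 1.5 -0.4 -4.7] T [-0.03 -0.14 -0.01] g 0.0275 t 8.55
```

>>> play_rows --pt "0 0 0 0 0 -0.065 0.1" --pt "0 0 0 0 0 0 0.1"

```text
clock: 8.72
eef_pos: [0.5909, 0.0692, 0.1588]
orientation: [-2.686, 1.625, -0.005]
wrist_force: [0.2, 1.1, -2.2]
gripper_width: 0.0273
```

```bash
python3 -c "
from wc import *
tilt()
cap('top','t12.png',(185,170,225,212),14)"
```

```text
pos [0.5909 0.0692 0.1588] yaw -1.0883 fix [-0.0001  0.0037  0.    ] F [ 0.2  1.1 -2.2] T [-0.01  0.02 -0.12] g 0.0273 t 8.72
```

View pics/t12.png

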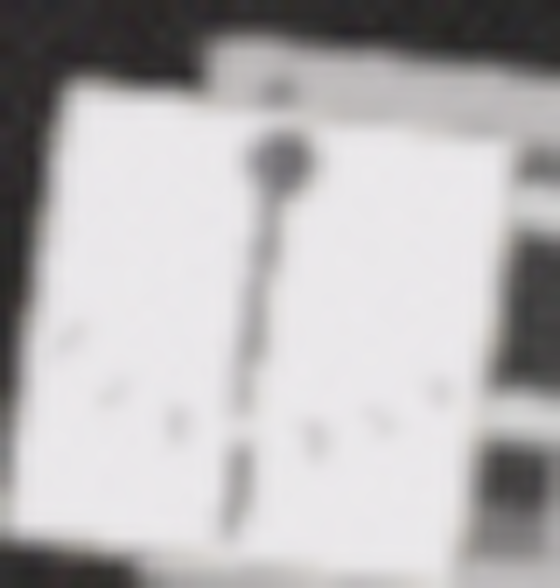

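Pointer tip (244,412) and the mark (240,450)–(230,535) now line up in the crop. Releasing and moving towards the holder.

>>> play_rows --pt "0 0 0 0 0 0 0.3" --pt "0 0 0 0 0 0 0.6" --pt "0 0 0 0 0 0 0.6" --pt "0 0 1.5 0 0 0 0.6" --pt "0 0 4 0 0 0 0.6"

```text
clock: 9.18
eef_pos: [0.5885, 0.0691, 0.2088]
orientation: [2.692, -1.614, -0.012]
wrist_force: [-0.1, -0.1, -1.2]
gripper_width: 0.0511
```

>>> play_rows --pt "0 0 4 0 0 0 0.6" --pt "-0.5 -3.8 0.5 0 0 0 0.6" --pt "-0.5 -3.8 0 0 0 0 0.6" --pt "-0.5 -3.8 0 0 0 0 0.6" --pt "-0.5 -3.8 0 0 0 0 0.6"

```text
clock: 9.6
eef_pos: [0.5703, -0.0816, 0.2675]
orientation: [-2.703, 1.592, -0.017]
wrist_force: [0.2, 0.1, -1.1]
gripper_width: 0.0514
```

>>> play_rows --pt "0 0 0 0 0 0 0.6" --pt "0 0 0 0 0 0 0.6" --pt "0 0 0 0 0 0 0.6"

```text
clock: 9.85
eef_pos: [0.5695, -0.0891, 0.2691]
orientation: [-2.699, 1.602, -0.023]
wrist_force: [-0.0, -0.4, -0.1]
gripper_width: 0.0512
```

```bash
python3 -c "
from wc import *
tilt()
m=wcap('w13')
print(proj(m,[[.5644,-.1429,.135],[.5644,-.1429,.181],[.60194,.17406,.138]]))"
```

```text
pos [ 0.5695 -0.0891  0.2691] yaw -1.0715 fix [0.0049 0.0141 0.    ] F [-0.  -0.4 -0.1] T [-0.01  0.04  0.02] g 0.0512 t 9.85
9.85 [ 0.5695 -0.0891  0.2691] [-2.6988  1.6021 -0.0229] [-0.  -0.4 -0.1] 0.0512
settle 0.00013733250901193372
[[370.19465493 232.46262611]
 [380.59477337 256.25758144]
 [ -5.32918608 -22.5248242 ]]
```

View pics/w13.png

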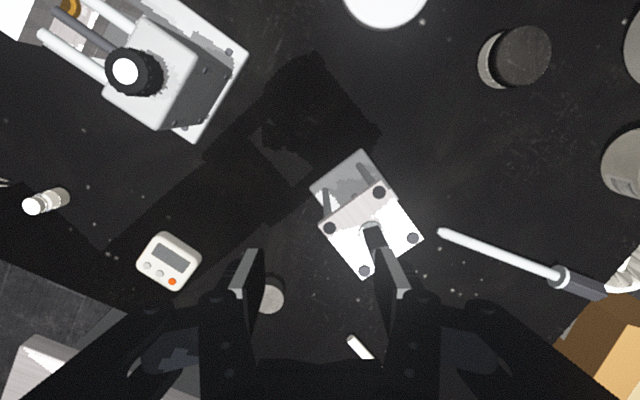

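>>> play_rows --pt "-2 -2.5 0 0.005 0.014 0 0.6" --pt "-2 -2.5 0 0 0 0 0.6" --pt "0 0 0 0 0 0 0.6" --pt "0 0 0 0 0 0 0.6" --pt "0 0 0 0 0 0 0.6"

```text
clock: 10.32
eef_pos: [0.5298, -0.1344, 0.2693]
orientation: [-2.709, 1.589, 0.0]
wrist_force: [-0.1, 1.2, -0.8]
gripper_width: 0.0513
```

```bash
python3 -c "
from wc import *
tilt()
m=wcap('w14')
print(proj(m,[[.5644,-.1429,.135],[.5644,-.1429,.181]]))
T=optics.camera_model('top')
print('decoy base',atz(T,(383.5,189.4),0))
im=cv2.imread('pics/raw_w14.png')
cv2.imwrite('pics/w14a.png',cv2.resize(im[60:240,240:460],None,fx=3.3,fy=3.3,interpolation=cv2.INTER_CUBIC))
"
```

```text
pos [ 0.5298 -0.1344  0.2693] yaw -1.0609 fix [-0.0011  0.0005  0.    ] F [-0.1  1.2 -0.8] T [-0.01  0.01  0.07] g 0.0513 t 10.32
10.3167 [ 0.5298 -0.1344  0.2693] [-2.7089e+00  1.5887e+00  2.0000e-04] [-0.1  1.2 -0.8] 0.0513
settle 0.00016284729677451537
[[349.71032263 164.77281886]
 [355.88805155 177.22138865]]
decoy base [ 0.63308227 -0.23833987  0.        ]
```

View pics/w14a.png

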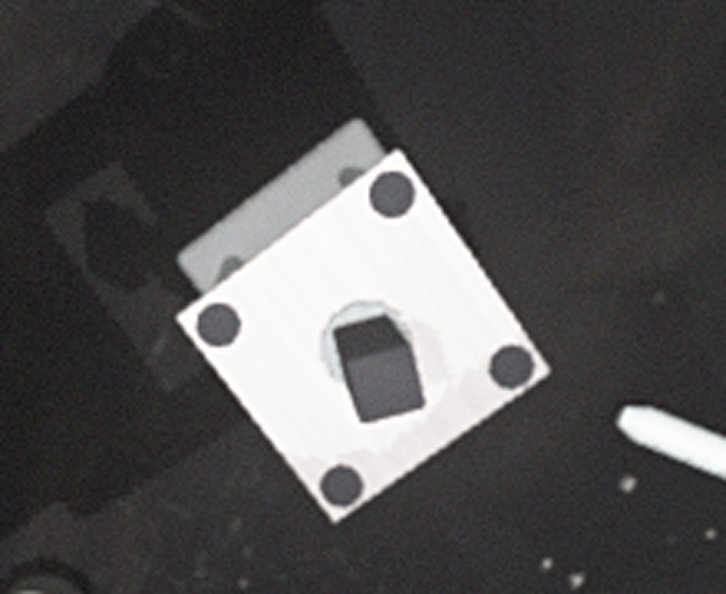

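View pics/w14.png

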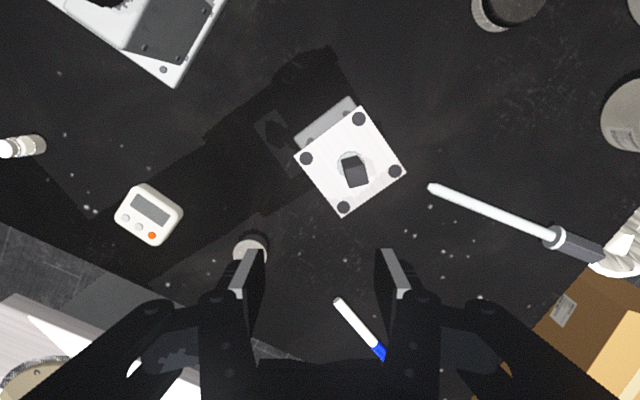

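The head in the holder is at wrist (354,176); its top face corners in the crop are about (349,362), (407,345), (425,407), (364,423). The collar sits on the plate under it.

```bash
python3 -c "
from wc import *
m=json.load(open('w14.json'))
a=lambda x,y:((x+.5)/3.3-.5+240,(y+.5)/3.3-.5+60)
P=np.array([atz(m,a(*c),.181) for c in [(349,362),(407,345),(425,407),(364,423)]])
print(P.round(4),P.mean(0))
for i in range(4):
    d=P[(i+1)%4]-P[i];print(np.hypot(*d[:2]),np.arctan2(d[1],d[0]))
Q=np.array([atz(m,a(*c),.135) for c in [(178,318),(398,150),(550,370),(335,522)]]);print(Q.round(4),Q.mean(0))
print('collar',atz(m,a(366,352),.139))
"
```

```text
[[ 0.5656 -0.1342  0.181 ]
 [ 0.5741 -0.1425  0.181 ]
 [ 0.5651 -0.1522  0.181 ]
 [ 0.5563 -0.1432  0.181 ]] [ 0.56526298 -0.14300109  0.181     ]
0.011856070029359058 -0.7696266430386102
0.013191451599576456 -2.3162741408255263
0.012582257063425863 2.3471376716100947
0.012881570906192866 0.7698188417801441
[[ 0.5488 -0.1009  0.135 ]
 [ 0.6072 -0.1266  0.135 ]
 [ 0.5816 -0.1851  0.135 ]
 [ 0.5227 -0.1595  0.135 ]] [ 0.56508832 -0.14302362  0.135     ]
collar [ 0.56412293 -0.14342578  0.139     ]
```

Rod axis at (0.565, −0.143), flats at ±45°. Aligning yaw to −0.78 above it.

>>> play_rows --pt "1.7 -0.4 0 0 0 0.1 0.6" --pt "1.7 -0.4 0 0 0 0.1 0.6" --pt "0 0 0 0 0 0.08 0.6" --pt "0 0 -2.5 0 0 0 0.6" --pt "0 0 -1 0 0 0 0.6"

```text
clock: 10.78
eef_pos: [0.5689, -0.1369, 0.2353]
orientation: [-2.917, 1.162, -0.008]
wrist_force: [0.2, 1.1, -1.0]
gripper_width: 0.0513
```

>>> play_rows --pt "0 0 0 0 0 0 0.6" --pt "0 0 0 0 0 0 0.6"

```text
clock: 10.95
eef_pos: [0.569, -0.135, 0.2336]
orientation: [-2.917, 1.16, -0.002]
wrist_force: [-0.9, 0.1, 0.1]
gripper_width: 0.0518
```

```bash
python3 -c "
from wc import *
tilt()
m=wcap('w15')
print(proj(m,[[.565,-.143,.139],[.565,-.143,.181]]))
im=cv2.imread('pics/raw_w15.png')
cv2.imwrite('pics/w15a.png',cv2.resize(im[140:300,220:420],None,fx=3.5,fy=3.5,interpolation=cv2.INTER_CUBIC))
"
```

```text
pos [ 0.569  -0.135   0.2336] yaw -0.7568 fix [-0.0017  0.0021  0.    ] F [-0.9  0.1  0.1] T [ 0.04  0.02 -0.03] g 0.0518 t 10.95
10.95 [ 0.569  -0.135   0.2336] [-2.9172e+00  1.1598e+00 -2.0000e-03] [-0.9  0.1  0.1] 0.0518
settle 0.00015891770455178644
[[322.52532603 223.43091596]
 [323.25924071 248.35876037]]
```

View pics/w15a.png

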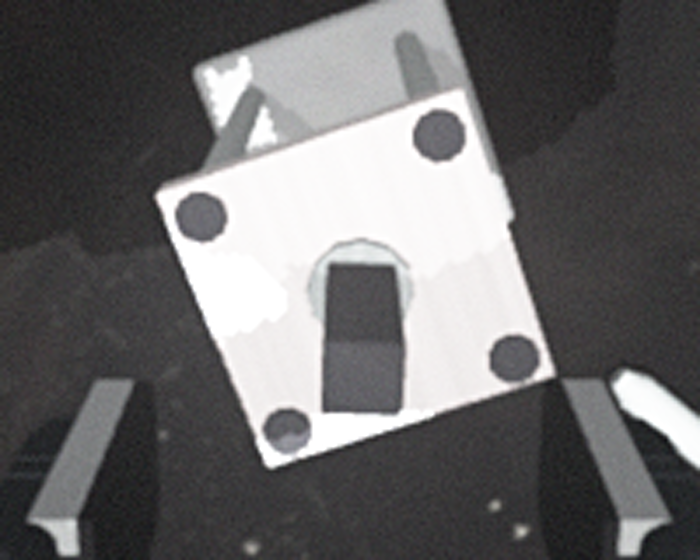

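The head top centre at wrist (324,248) matches the prediction to 1 px. Centring on it and descending.

>>> play_rows --pt "-0.4 -0.8 0 0 0 -0.02 0.6" --pt "0 0 0 0 0 0 0.6" --pt "0 0 0 0 0 0 0.6"

```text
clock: 11.25
eef_pos: [0.5652, -0.1437, 0.2362]
orientation: [-2.904, 1.192, -0.008]
wrist_force: [-0.1, 0.4, 0.7]
gripper_width: 0.0515
```

```bash
python3 -c "
from wc import *
tilt()"
```

```text
pos [ 0.5652 -0.1437  0.2362] yaw -0.7792 fix [-0.      0.0054  0.    ] F [-0.1  0.4  0.7] T [ 0.01 -0.03 -0.  ] g 0.0515 t 11.25
```

>>> play_rows --pt "0 0 -2.5 0 0.005 0 0.6" --pt "0 0 -2.5 0 0 0 0.6" --pt "0 0 -1.2 0 0 0 0.6" --pt "0 0 0 0 0 0 0.6" --pt "0 0 0 0 0 0 0.6"

```text
clock: 11.67
eef_pos: [0.5659, -0.1454, 0.1763]
orientation: [2.904, -1.197, 0.013]
wrist_force: [-1.1, -0.1, 0.7]
gripper_width: 0.0513
```

```bash
python3 -c "
from wc import *
tilt()"
```

```text
pos [ 0.5659 -0.1454  0.1763] yaw -0.7819 fix [0.0035 0.0074 0.    ] F [-1.1 -0.1  0.7] T [0.03 0.02 0.02] g 0.0513 t 11.67
```

>>> play_rows --pt "-0.1 0.24 -1.1 0.003 0.007 0 0.6" --pt "0 0 0 0 0 0 0.6" --pt "0 0 0 0 0 0 0.6"

```text
clock: 11.92
eef_pos: [0.5657, -0.1433, 0.1671]
orientation: [2.904, -1.198, 0.006]
wrist_force: [0.2, 0.1, 0.6]
gripper_width: 0.051
```

```bash
python3 -c "
from wc import *
tilt()
wcap('w16')"
```

```text
pos [ 0.5657 -0.1433  0.1671] yaw -0.7824 fix [0.002  0.0034 0.    ] F [0.2 0.1 0.6] T [ 0.04 -0.07 -0.  ] g 0.051 t 11.92
11.9167 [ 0.5657 -0.1433  0.1671] [ 2.9038 -1.1976  0.0061] [0.2 0.1 0.6] 0.051
settle 0.0002534121277529833
```

View pics/w16.png

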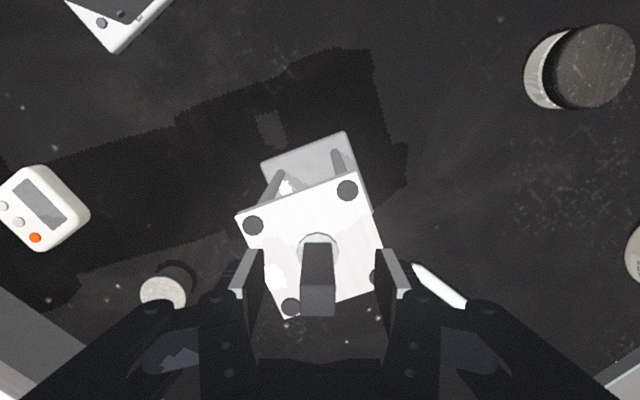

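The head is centred between the fingers (u≈319). Closing.

>>> play_rows --pt "0 0 -0.4 0.002 0.003 0 0.5" --pt "0 0 0 0 0 0 0.3" --pt "0 0 0 0 0 0 0.1" --pt "0 0 0 0 0 0 0" --pt "0 0 0 0 0 0 0"

```text
clock: 12.38
eef_pos: [0.566, -0.1434, 0.1637]
orientation: [-2.904, 1.198, -0.002]
wrist_force: [-0.1, 0.5, -0.9]
gripper_width: 0.0129
```

>>> play_rows --pt "0 0 0 0 0 0 0" --pt "0 0 0 0 0 0 0"

```text
clock: 12.55
eef_pos: [0.566, -0.1434, 0.1636]
orientation: [-2.904, 1.198, -0.002]
wrist_force: [-0.1, 0.0, -0.6]
gripper_width: 0.0132
```

```bash
python3 -c "
from wc import *
tilt()"
```

```text
pos [ 0.566  -0.1434  0.1636] yaw -0.7823 fix [0.0002 0.0012 0.    ] F [-0.1  0.  -0.6] T [-0.05 -0.01  0.01] g 0.0132 t 12.55
```

Gripped at 13.2 mm, TCP 28.6 mm above the collar underside. Lifting straight up.

>>> play_rows --pt "0 0 0.7 0 0 0 0" --pt "0 0 1 0 0 0 0" --pt "0 0 1 0 0 0 0" --pt "0 0 1 0 0 0 0" --pt "0 0 0 0 0 0 0"

```text
clock: 12.97
eef_pos: [0.5659, -0.1434, 0.205]
orientation: [-2.904, 1.198, -0.003]
wrist_force: [-0.2, 0.3, -0.5]
gripper_width: 0.0132
```

```bash
python3 -c "
from wc import *
tilt()"
```

```text
pos [ 0.5659 -0.1434  0.205 ] yaw -0.7822 fix [0.0005 0.0017 0.    ] F [-0.2  0.3 -0.5] T [-0.03 -0.06 -0.04] g 0.0132 t 12.97
```

>>> play_rows --pt "0 0 1.5 0 0 0 0" --pt "0 0 1.5 0 0 0 0" --pt "0 0 1.5 0 0 0 0" --pt "0 0 1.5 0 0 0 0" --pt "0 0 0 0 0 0 0"

```text
clock: 13.38
eef_pos: [0.5655, -0.1432, 0.2693]
orientation: [-2.904, 1.198, -0.005]
wrist_force: [0.7, -0.6, -0.9]
gripper_width: 0.0131
```

```bash
python3 -c "
from wc import *
tilt()
cap('scene','s17.png',(260,60,440,260),3)"
```

```text
pos [ 0.5655 -0.1432  0.2693] yaw -0.7822 fix [0.0012 0.003  0.    ] F [ 0.7 -0.6 -0.9] T [-0.02 -0.01 -0.01] g 0.0131 t 13.38
```

View pics/s17.png

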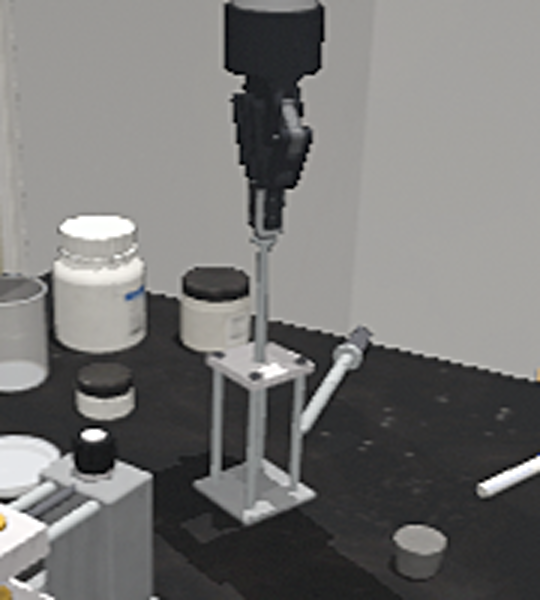

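The right rod is out and hanging straight. But the decoy rod, upright in the first picture, now lies or leans at crop (300,430)–(365,335). I'll check when that happened.

Run:
```python
import cv2,numpy as np
L=[]
for n in ['s0','s6','s7','s17']:
    L.append(cv2.resize(cv2.imread(f'pics/raw_{n}.png')[110:240,280:410],None,fx=1.5,fy=1.5,interpolation=cv2.INTER_CUBIC))
M=[]
for n in ['t0','t5','t7','t12']:
    M.append(cv2.resize(cv2.imread(f'pics/raw_{n}.png')[140:240,330:430],(195,195),interpolation=cv2.INTER_CUBIC))
cv2.imwrite('pics/cmp.png',np.vstack([np.hstack(L),np.hstack(M)]))
```

```text
(no output)
```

View pics/cmp.png

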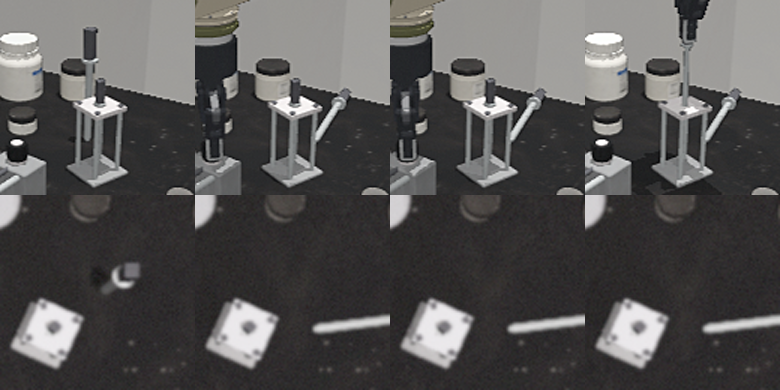

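The decoy fell between t=0.15 and 3.35 s. My path stayed about 20 cm away from it with no contact force, so it seems to have toppled by itself off its narrow foot. I'll check that it is at rest on the bench and carry on.

Run:
```python
from wc import *
tilt()
cap('top','t18.png')
a=cv2.imread('pics/raw_t12.png');b=cv2.imread('pics/raw_t18.png')
cv2.imwrite('pics/t18c.png',np.hstack([cv2.resize(x[150:250,330:480],None,fx=2.6,fy=2.6,interpolation=cv2.INTER_CUBIC) for x in (a,b)]))
```

```text
pos [ 0.5652 -0.143   0.2676] yaw -0.7823 fix [0.0002 0.0012 0.    ] F [-0.4 -0.1 -1.6] T [0.02 0.07 0.01] g 0.0133 t 13.43
```

View pics/t18c.png

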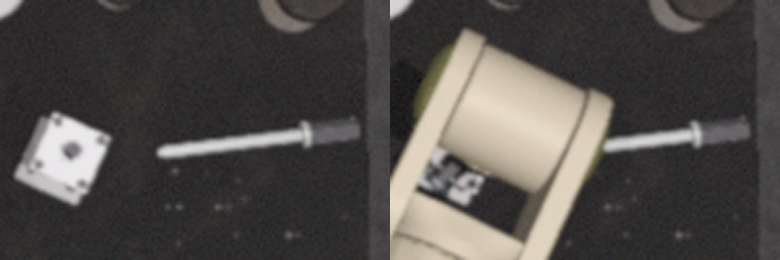

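>>> play_rows --pt "0 0 2 0 0 0 0" --pt "0 0 2.5 0 0 0 0" --pt "0 0 2 0 0 0 0" --pt "0 1 0 0 0 0 0" --pt "0.5 3 0 0 0 0 0"

```text
clock: 13.9
eef_pos: [0.5683, -0.1051, 0.3251]
orientation: [2.901, -1.206, -0.019]
wrist_force: [-0.4, 0.8, -2.0]
gripper_width: 0.013
```

>>> play_rows --pt "0.5 3.5 0 0 0 0 0" --pt "0.5 3.5 0 0 0 0 0" --pt "0.5 3.5 0 0 0 0 0" --pt "0.5 3.5 0 0 0 0 0" --pt "0 0 0 0 0 0 0"

```text
clock: 14.32
eef_pos: [0.5863, 0.047, 0.3147]
orientation: [2.9, -1.205, -0.039]
wrist_force: [-0.6, 0.5, -1.4]
gripper_width: 0.0131
```

```bash
python3 -c "
from wc import *
tilt()"
```

```text
pos [0.5863 0.047  0.3147] yaw -0.7878 fix [-0.009  -0.0233 -0.    ] F [-0.6  0.5 -1.4] T [-0.06  0.02  0.04] g 0.0131 t 14.32
```

>>> play_rows --pt "0 0 2.5 -0.009 -0.023 0 0" --pt "0.4 3 0.5 0 0 0 0" --pt "0.4 3 0.3 0 0 0 0" --pt "0.4 3 0.3 0 0 0 0" --pt "0 0 0 0 0 0 0"

```text
clock: 14.73
eef_pos: [0.5961, 0.1448, 0.3404]
orientation: [2.898, -1.2, -0.022]
wrist_force: [0.0, 0.9, -1.6]
gripper_width: 0.0137
```

```bash
python3 -c "
from wc import *
tilt()"
```

```text
pos [0.5961 0.1448 0.3404] yaw -0.7855 fix [-0.0011 -0.015  -0.    ] F [ 0.   0.9 -1.6] T [-0.01 -0.01 -0.06] g 0.0137 t 14.73
```

>>> play_rows --pt "0.6 2.6 -0.5 -0.001 -0.015 0 0" --pt "0 0 -0.5 0 0 0 0" --pt "0 0 0 0 0 0 0" --pt "0 0 0 0 0 0 0" --pt "0 0 0 0 0 0 0"

```text
clock: 15.15
eef_pos: [0.6004, 0.1742, 0.3213]
orientation: [2.899, -1.196, -0.016]
wrist_force: [0.0, -0.2, -0.7]
gripper_width: 0.0134
```

```bash
python3 -c "
from wc import *
tilt()
m=wcap('w19')
cap('scene','s19.png',(180,100,330,300),3)
cap('top','t19.png',(180,140,310,230),6)
"
```

```text
pos [0.6004 0.1742 0.3213] yaw -0.7823 fix [ 0.0011 -0.0112  0.    ] F [ 0.  -0.2 -0.7] T [-0.   -0.02 -0.03] g 0.0134 t 15.15
15.15 [0.6004 0.1742 0.3213] [ 2.8994 -1.1957 -0.0156] [ 0.  -0.2 -0.7] 0.0134
settle 5.7913728820357946e-05
```

View pics/w19.png

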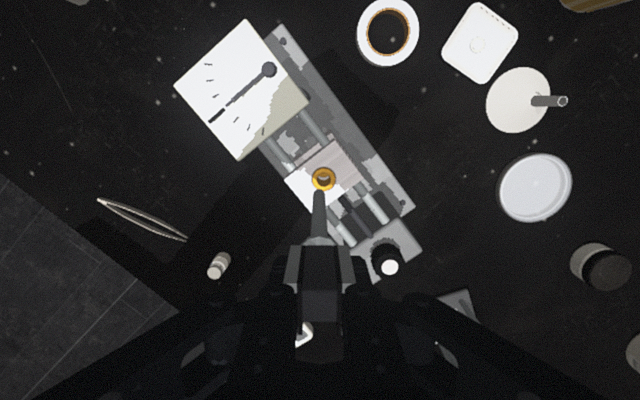

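View pics/s19.png

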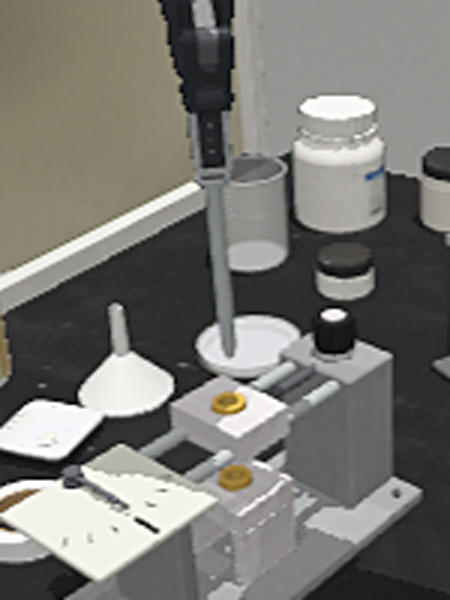

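```bash
cat > rod.py <<'E'
from wc import *
def ov(n,crop,f,tip=.1486):
    m=json.load(open(n+'.json'))
    im=cv2.imread(f'pics/raw_{n}.png');x0,y0,x1,y1=crop
    cv2.imwrite(f'pics/{n}a.png',cv2.resize(im[y0:y1,x0:x1],None,fx=f,fy=f,interpolation=cv2.INTER_CUBIC))
E
python3 -c "
from rod import *
ov('w19',(270,150,370,260),5.4)
m=json.load(open('w19.json'))
s=manip.observe();R=Ro.from_rotvec(s['orientation']).as_matrix();p=s['eef_pos']
P=[p+R[:,2]*d for d in (.0286,.0886,.1426,.1486)]
q=proj(m,P);print(q,(q+.5-[270,150])*5.4-.5);print(P[3])
"
```

```text
[[319.67817516 253.29545107]
 [319.63437805 214.61630126]
 [319.61057667 193.59625774]
 [319.60847224 191.73774027]] [[270.46214587 559.9954358 ]
 [270.22564148 351.1280268 ]
 [270.09711403 237.6197918 ]
 [270.08575009 227.58379748]]
[0.59931159 0.17388742 0.17368175]
```

View pics/w19a.png

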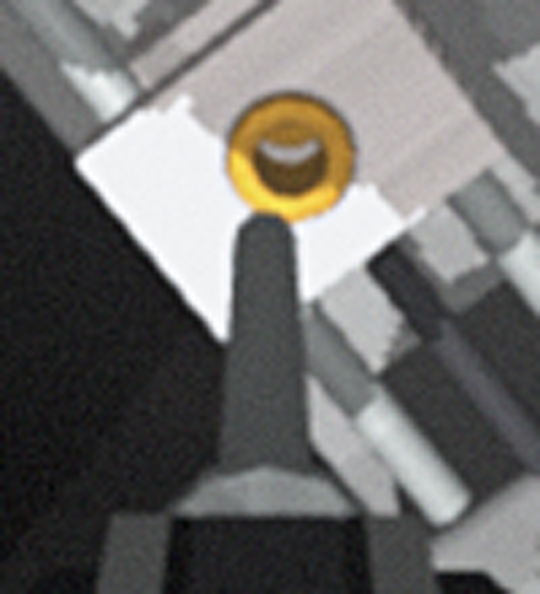

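```bash
python3 -c "
from rod import *
m=json.load(open('w19.json'))
a=lambda x,y:((x+.5)/5.4-.5+270,(y+.5)/5.4-.5+150)
g=atz(m,a(290.5,157),.138);t=atz(m,a(267.5,225),.1737);print(g,t,(g-t)*1000)
"
```

```text
[0.60390183 0.17369089 0.138     ] [0.59932277 0.17447805 0.1737    ] [  4.57905958  -0.78715931 -35.7       ]
```

Tip at crop (267,225), guide ring centre at (290,157). The tip has to move about (+4.6, −0.8) mm including the tilt fix.

>>> play_rows --pt "0.3 -0.1 -0.5 0.001 -0.011 0 0" --pt "0 0 -0.5 0 0 0 0" --pt "0 0 -0.5 0 0 0 0" --pt "0 0 0 0 0 0 0" --pt "0 0 0 0 0 0 0"

```text
clock: 15.72
eef_pos: [0.6043, 0.1714, 0.3062]
orientation: [-2.901, 1.201, -0.006]
wrist_force: [0.2, 0.4, -2.1]
gripper_width: 0.0132
```

```bash
python3 -c "
from rod import *
tilt()"
```

```text
pos [0.6043 0.1714 0.3062] yaw -0.785 fix [-0.0002  0.004   0.    ] F [ 0.2  0.4 -2.1] T [-0.02  0.02 -0.02] g 0.0132 t 15.72
```

>>> play_rows --pt "-0.08 0.18 -0.5 0 0.004 0 0" --pt "0 0 0 0 0 0 0" --pt "0 0 0 0 0 0 0"

```text
clock: 15.97
eef_pos: [0.6034, 0.1733, 0.3007]
orientation: [-2.903, 1.202, 0.001]
wrist_force: [-0.6, 0.2, -1.1]
gripper_width: 0.0132
```

```bash
cat >> rod.py <<'E'
def rep(n,crop=(270,130,370,240),f=5.4):
    m=wcap(n);tilt();ov(n,crop,f)
    s=manip.observe();R=Ro.from_rotvec(s['orientation']).as_matrix();p=s['eef_pos']
    P=[p+R[:,2]*d for d in (.0286,.1486)]
    q=proj(m,P);print('pred collar,tip crop px',((q+.5-np.array(crop[:2]))*f-.5).round(1),'tip',P[1].round(4))
    q=proj(m,[[.6039,.1735,.138]]);print('guide pred crop px',((q+.5-np.array(crop[:2]))*f-.5).round(1))
E
python3 -c "
from rod import *
rep('w20')"
```

```text
15.9667 [0.6034 0.1733 0.3007] [-2.9027e+00  1.2016e+00  8.0000e-04] [-0.6  0.2 -1.1] 0.0132
settle 0.00011471174826083175
pos [0.6033 0.1734 0.3005] yaw -0.785 fix [-0.0003 -0.0008 -0.    ] F [-0.5  0.7 -2. ] T [ 0.02  0.02 -0.01] g 0.0137 t 16.02
pred collar,tip crop px [[265.7 663.6]
 [266.2 335.5]] tip [0.6032 0.1734 0.1519]
guide pred crop px [[268.9 310.6]]
```

View pics/w20a.png

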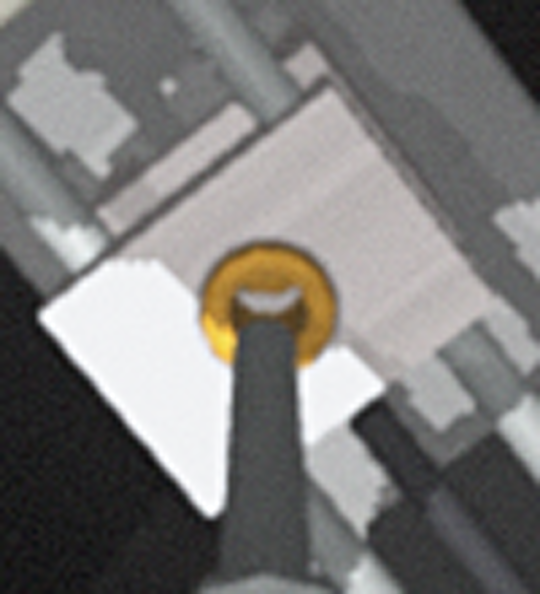

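The foot is within about 0.5 mm of the guide's axis. Lowering in small steps.

>>> play_rows --pt "0.04 -0.02 -0.5 0 0 0 0" --pt "0 0 -0.5 0 0 0 0" --pt "0 0 -0.5 0 0 0 0" --pt "0 0 0 0 0 0 0"

```text
clock: 16.35
eef_pos: [0.6038, 0.1732, 0.2841]
orientation: [-2.903, 1.201, 0.001]
wrist_force: [-0.0, 0.8, -1.9]
gripper_width: 0.0133
```

```bash
python3 -c "
from rod import *
rep('w21')"
```

```text
16.35 [0.6038 0.1732 0.2841] [-2.9027e+00  1.2013e+00  7.0000e-04] [-0.   0.8 -1.9] 0.0133
settle 0.00023994376204738987
pos [0.6039 0.1733 0.2846] yaw -0.7848 fix [-0.0003  0.0001  0.    ] F [-0.6 -1.3 -1.4] T [-0.01  0.02 -0.05] g 0.0133 t 16.4
pred collar,tip crop px [[267.2 665.6]
 [267.5 335.5]] tip [0.6039 0.1733 0.136 ]
guide pred crop px [[266.7 337.8]]
```

View pics/w21a.png

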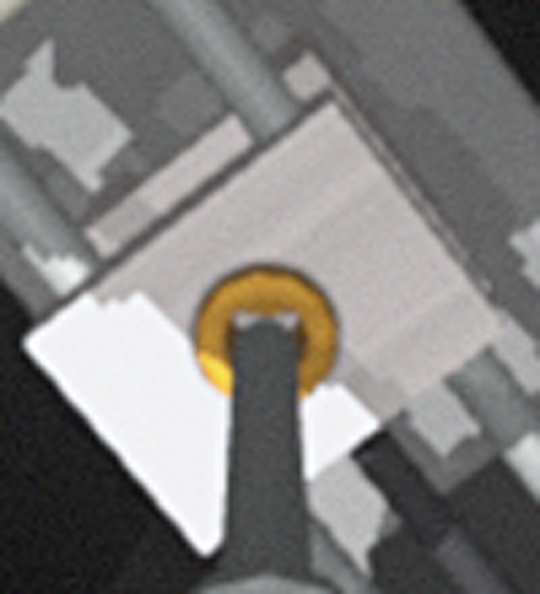

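Foot at the mouth: tip x 236–300 in bore 231–303, centred. Continuing down.

>>> play_rows --pt "0 0 -0.5 0 0 0 0" --pt "0 0 -0.5 0 0 0 0" --pt "0 0 -0.5 0 0 0 0" --pt "0 0 0 0 0 0 0"

```text
clock: 16.73
eef_pos: [0.6039, 0.1732, 0.2683]
orientation: [-2.902, 1.201, -0.001]
wrist_force: [0.1, 0.5, -2.1]
gripper_width: 0.0132
```

```bash
python3 -c "
from rod import *
rep('w22')"
```

```text
16.7333 [0.6039 0.1732 0.2683] [-2.9022e+00  1.2012e+00 -8.0000e-04] [ 0.1  0.5 -2.1] 0.0132
settle 0.00023341678418853373
pos [0.604  0.1732 0.2689] yaw -0.7849 fix [-0.0005  0.0013  0.    ] F [-1.3 -0.6 -1.5] T [-0.01 -0.01 -0.01] g 0.013 t 16.78
pred collar,tip crop px [[267.3 665.8]
 [267.7 335.5]] tip [0.6042 0.1733 0.1203]
guide pred crop px [[265.4 366.5]]
```

View pics/w22a.png

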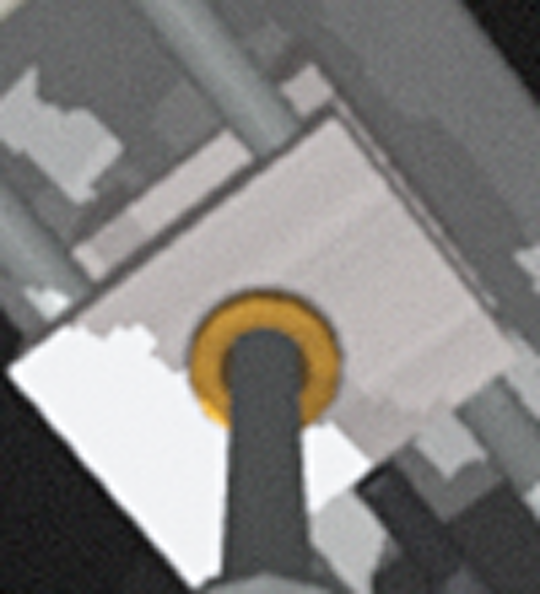

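Rod is inside the upper bore, roughly 0.5 mm off towards the camera side. A small correction, then down towards the lower guide.

>>> play_rows --pt "-0.04 -0.03 -0.5 0 0.001 0 0" --pt "0 0 -0.7 0 0 0 0" --pt "0 0 -0.7 0 0 0 0" --pt "0 0 -0.5 0 0 0 0" --pt "0 0 0 0 0 0 0"

```text
clock: 17.2
eef_pos: [0.6036, 0.1729, 0.2425]
orientation: [-2.902, 1.201, -0.001]
wrist_force: [-0.0, 1.0, -0.9]
gripper_width: 0.0133
```

```bash
python3 -c "
from rod import *
rep('w23')
cap('scene','s23.png',(190,150,330,300),4)"
```

```text
17.2 [0.6036 0.1729 0.2425] [-2.9022e+00  1.2011e+00 -6.0000e-04] [-0.   1.  -0.9] 0.0133
settle 0.000253876676535314
pos [0.6036 0.1729 0.243 ] yaw -0.7848 fix [-0.0005  0.001   0.    ] F [-0.5  0.1 -1.2] T [-0.03  0.04  0.04] g 0.0133 t 17.25
pred collar,tip crop px [[267.1 665.8]
 [267.4 335.7]] tip [0.6038 0.173  0.0944]
guide pred crop px [[265.4 415.4]]
```

View pics/w23a.png

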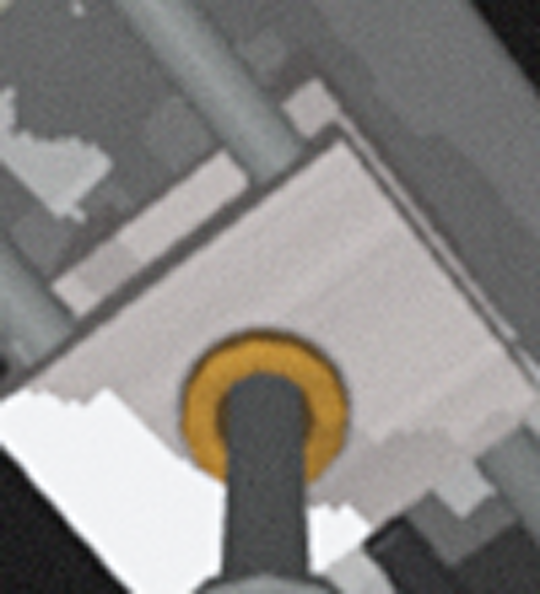

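View pics/s23.png

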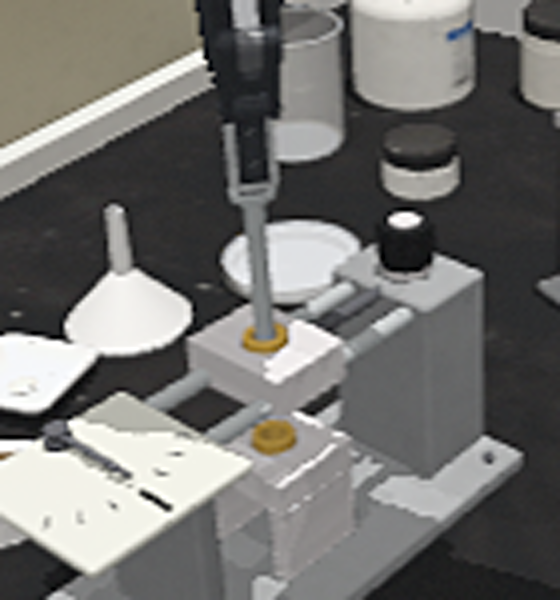

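Rod is centred in the upper guide: ring 181–350, rod 228–304, back edge at y 373 as predicted. Forces are near zero, so on to the lower guide.

>>> play_rows --pt "0 0 -0.5 0 0.001 0 0" --pt "0 0 -0.5 0 0 0 0" --pt "0 0 -0.4 0 0 0 0" --pt "0 0 -0.4 0 0 0 0" --pt "0 0 0 0 0 0 0"

```text
clock: 17.72
eef_pos: [0.6041, 0.173, 0.2246]
orientation: [-2.901, 1.201, -0.003]
wrist_force: [0.8, 0.1, -1.6]
gripper_width: 0.0129
```

```bash
python3 -c "
from rod import *
rep('w24')
cap('scene','s24.png',(190,190,310,300),5)"
```

```text
17.7167 [0.6041 0.173  0.2246] [-2.9012  1.2008 -0.0034] [ 0.8  0.1 -1.6] 0.0129
settle 0.00018885363501242036
pos [0.6042 0.173  0.2251] yaw -0.7848 fix [-0.0008  0.0031  0.    ] F [-1.3  1.1 -0.9] T [-0.03 -0.02  0.02] g 0.0131 t 17.77
pred collar,tip crop px [[267.3 665.3]
 [267.6 335.5]] tip [0.6047 0.1731 0.0765]
guide pred crop px [[261.6 462.9]]
```

View pics/s24.png

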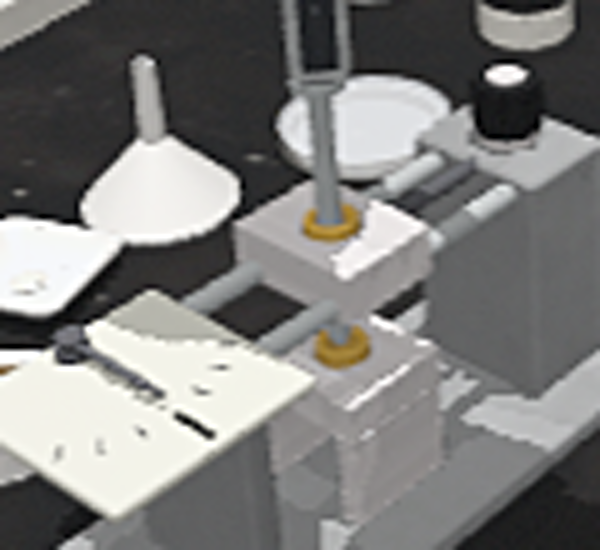

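The foot is entering the lower guide (scene crop (340,335)). Correcting the small tilt and x drift while going down.

>>> play_rows --pt "-0.05 0 -0.4 -0.001 0.004 0 0" --pt "0 0 -0.5 0 0 0 0" --pt "0 0 -0.5 0 0 0 0" --pt "0 0 0 0 0 0 0"

```text
clock: 18.15
eef_pos: [0.604, 0.1731, 0.2108]
orientation: [-2.903, 1.201, -0.001]
wrist_force: [-1.0, -0.1, -1.4]
gripper_width: 0.013
```

```bash
python3 -c "
from rod import *
rep('w25')"
```

```text
18.15 [0.604  0.1731 0.2108] [-2.9027e+00  1.2012e+00 -1.0000e-03] [-1.  -0.1 -1.4] 0.013
settle 0.00021639020970853906
pos [0.6042 0.1731 0.2113] yaw -0.7847 fix [0.     0.0013 0.    ] F [-0.6  1.  -2.3] T [-0.01 -0.03  0.02] g 0.013 t 18.2
pred collar,tip crop px [[267.3 665.2]
 [267.6 335.2]] tip [0.6043 0.1731 0.0627]
guide pred crop px [[262.8 499.6]]
```

View pics/w25.png

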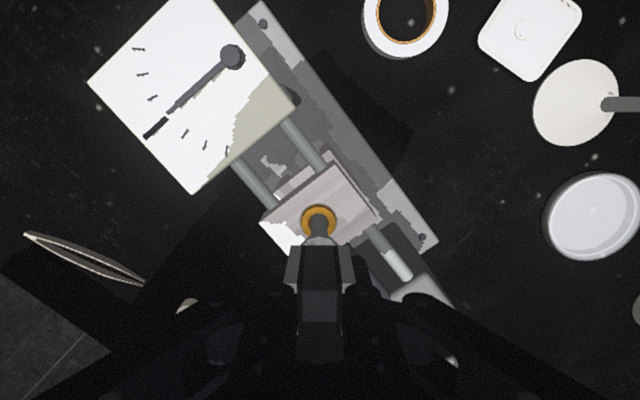

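>>> play_rows --pt "-0.04 0 -0.4 0 0.001 0 0" --pt "0 0 -0.5 0 0 0 0" --pt "0 0 -0.5 0 0 0 0" --pt "0 0 0 0 0 0 0"

```text
clock: 18.53
eef_pos: [0.6038, 0.1731, 0.1961]
orientation: [-2.903, 1.201, -0.001]
wrist_force: [0.2, -0.0, -1.7]
gripper_width: 0.0131
```

```bash
python3 -c "
from rod import *
rep('w26',(270,180,370,280),5.5)"
```

```text
18.5333 [0.6038 0.1731 0.1961] [-2.9026e+00  1.2012e+00 -1.1000e-03] [ 0.2 -0.  -1.7] 0.0131
settle 0.00021905629995400133
pos [0.6039 0.1731 0.1966] yaw -0.7847 fix [-0.0001  0.0012  0.    ] F [-0.1  0.1 -1. ] T [-0.   -0.01 -0.02] g 0.0131 t 18.58
pred collar,tip crop px [[272.1 402.5]
 [272.5  66.4]] tip [0.6041 0.1731 0.048 ]
guide pred crop px [[269.1 279.6]]
```

View pics/w26a.png

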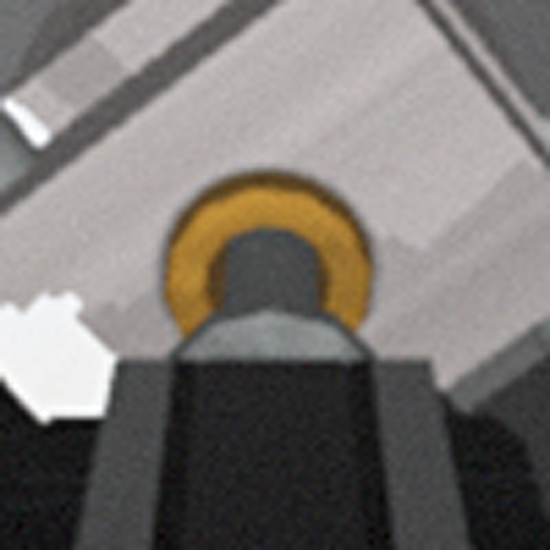

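Centred within about 0.3 mm (ring 165–373, rod 223–322). Last centimetre and a half.

>>> play_rows --pt "-0.03 0.02 -0.4 0 0.001 0 0" --pt "0 0 -0.5 0 0 0 0" --pt "0 0 -0.4 0 0 0 0" --pt "0 0 0 0 0 0 0" --pt "0 0 0 0 0 0 0"

```text
clock: 19.0
eef_pos: [0.6037, 0.1733, 0.1824]
orientation: [-2.903, 1.201, -0.001]
wrist_force: [0.6, -0.2, -1.4]
gripper_width: 0.0131
```

```bash
python3 -c "
from rod import *
rep('w27',(270,180,370,280),5.5)
cap('scene','s27.png',(190,190,310,300),5)
cap('top','t27.png',(180,165,240,215),12)
tilt()"
```

```text
19.0 [0.6037 0.1733 0.1824] [-2.9025e+00  1.2011e+00 -8.0000e-04] [ 0.6 -0.2 -1.4] 0.0131
settle 7.402056865812856e-05
pos [0.6036 0.1733 0.1823] yaw -0.7847 fix [-0.0001  0.0004  0.    ] F [ 0.3  0.3 -1.5] T [ 0.01 -0.01  0.02] g 0.0134 t 19.05
pred collar,tip crop px [[270.8 401.5]
 [271.3  66.9]] tip [0.6037 0.1734 0.0337]
guide pred crop px [[271.4 331. ]]
pos [0.6038 0.1733 0.1827] yaw -0.7847 fix [-0.0001  0.001   0.    ] F [ 0.3 -0.5 -0.7] T [-0.   -0.02 -0.03] g 0.013 t 19.15
```

View pics/w27a.png

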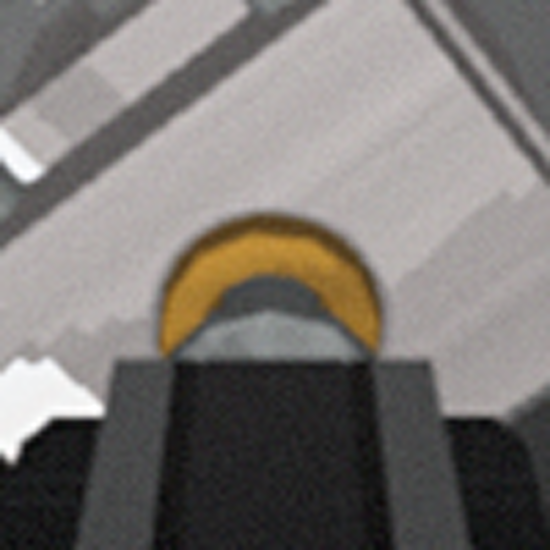

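View pics/s27.png

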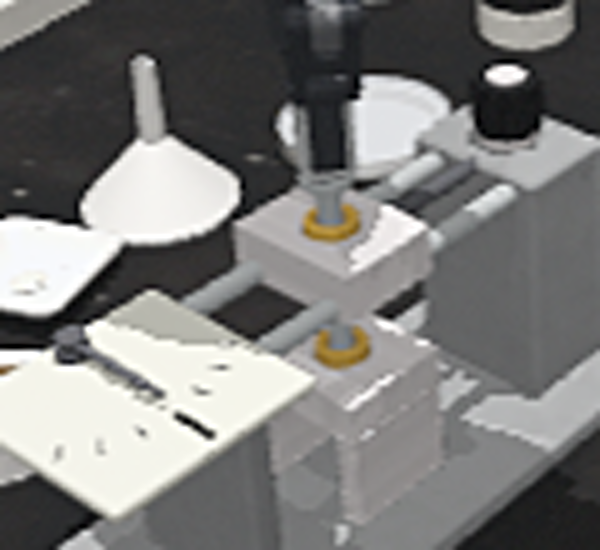

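View pics/t27.png

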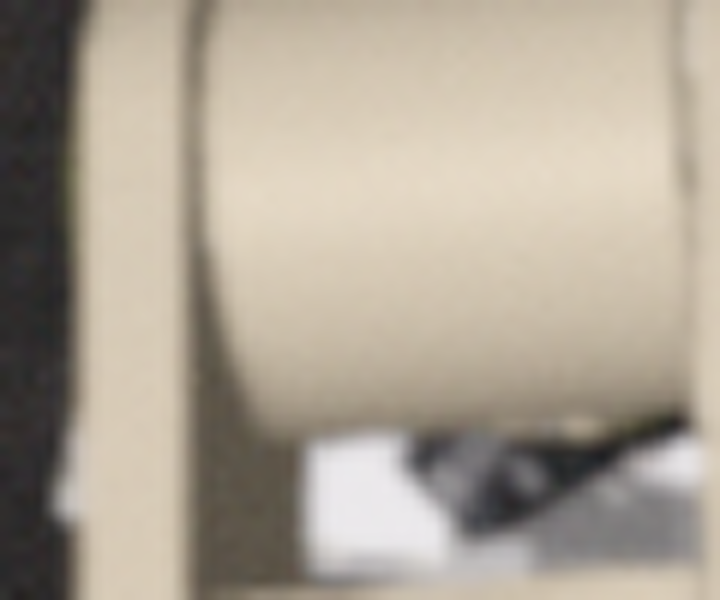

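Rod is through both guides, with near-zero forces. Last check of the pointer in the wrist view.

```bash
python3 -c "
import cv2
t=cv2.imread('pics/raw_w27.png')
cv2.imwrite('pics/w27b.png',cv2.resize(t[0:190,60:300],None,fx=3.1,fy=3.1,interpolation=cv2.INTER_CUBIC))"
```

```text
(no output)
```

View pics/w27b.png

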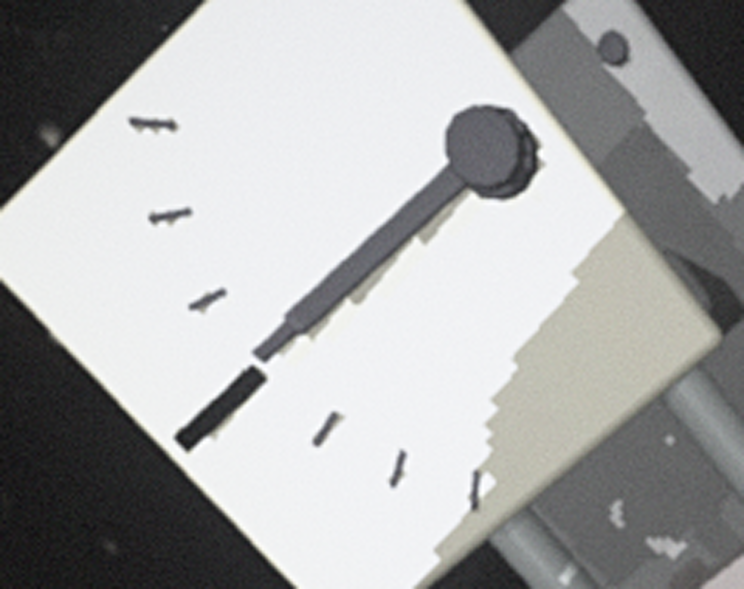

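```bash
python3 -c "
from wc import *
m=json.load(open('w27.json'))
a=lambda x,y:((x+.5)/3.1-.5+60,(y+.5)/3.1-.5)
for n,A,B,z in [('leftx',(208,0),(0,210),.122),('rightx',(720,335),(420,586),.122),('blade',(455,180),(262,355),.132),('mark',(258,372),(182,443),.122)]:
    p=atz(m,a(*A),z);q=atz(m,a(*B),z);d=q-p
    print(n,p[:2].round(4),q[:2].round(4),np.arctan2(-d[1],-d[0]).round(4),np.hypot(*d[:2]).round(4))
"
```

```text
leftx [0.6224 0.3265] [0.572  0.3328] -0.1249 0.0508
rightx [0.6431 0.2333] [0.571  0.2417] -0.116 0.0726
blade [0.6311 0.2787] [0.5878 0.2841] -0.1259 0.0436
mark [0.5812 0.2863] [0.5615 0.2885] -0.1116 0.0198
```

The pointer direction (−0.126) agrees with the dial edges (−0.12) and the mark (−0.112), so it is on the mark. A final 1 mm trim to get 20 mm of foot, then settle.

>>> play_rows --pt "0 0 -0.1 0 0.001 0 0" --pt "0 0 0 0 0 0 0" --pt "0 0 0 0 0 0 0" --pt "0 0 0 0 0 0 0" --pt "0 0 0 0 0 0 0"

```text
clock: 19.57
eef_pos: [0.6041, 0.1733, 0.1823]
orientation: [-2.902, 1.201, -0.002]
wrist_force: [0.1, 0.2, -1.3]
gripper_width: 0.0133
```

```bash
python3 -c "
from rod import *
rep('w28',(270,180,370,280),5.5)
cap('scene','s28.png');cap('top','t28.png')"
```

```text
19.5667 [0.6041 0.1733 0.1823] [-2.9022e+00  1.2011e+00 -1.6000e-03] [ 0.1  0.2 -1.3] 0.0133
settle 6.801504257580859e-07
pos [0.6041 0.1733 0.1823] yaw -0.7848 fix [-0.0003  0.0013  0.    ] F [ 0.1  0.3 -1.8] T [-0.    0.01  0.01] g 0.013 t 19.62
pred collar,tip crop px [[271.5 401.4]
 [271.9  66.7]] tip [0.6043 0.1734 0.0337]
guide pred crop px [[269.  334.1]]
```

View pics/s28.png

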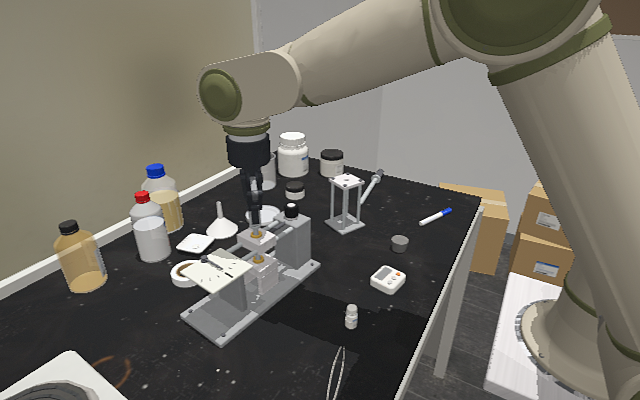

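View pics/t28.png

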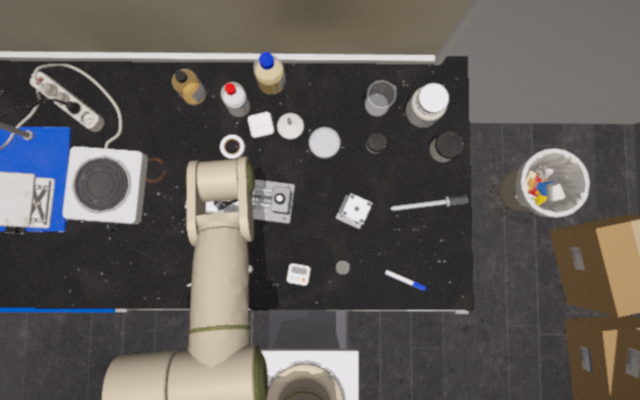

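```bash
python3 -c "
from rod import *
print(manip.close_job()); tilt()"
```

```text
the job is handed in; nothing more can be done
None
the job is handed in; nothing more can be done
```

The job is handed in at about 19.6 s. The pointer stands on the index mark, and the rod hangs in the grip through both brass guides.

**What I did**
- **Knob:** I turned it clockwise in small turns, about 1.5 rad in all. A first check showed the pointer tip about 1.5 mm short, so I gripped the knob again and nudged it 0.067 rad.
- **Rod:** I took it from the holder by its square head and threaded it from above down through both guides.

**Last checks**
- **Pointer:** in the last wrist view its direction was −0.126 rad, against −0.12 for the dial edges and −0.112 for the mark. The extrapolated tip came out 1.4 mm to the side of the mark's centre line. That figure depends on the dial height I assumed, and the line is 3.5 mm wide.
- **Rod:** the arm pose puts the foot at 33.7 mm height, so it sticks out about 19 mm below the lower guide and clears the base by about 22 mm. The last 1 mm trim barely moved the arm.
- **Collar and tilt:** the collar's underside is about 16 mm above the upper guide, and the tool's tilt is about 0.001 rad.
- **Guides:** the rod is within about 0.5 mm of the upper guide's centre. Side forces were under 1 N at the last reading.
- **Disagreement:** the top and scene views placed the guide about 2 mm away from the wrist view in x. I used the wrist view because it shows the rod and the guide together.

**Fallen rod:** the larger look-alike rod, which stood free next to the holder, fell over between 0.15 and 3.35 s. My path stayed about 20 cm from it and I felt no contact, so it seems to have tipped over by itself. It lies on the bench; I left it there. The other things look undisturbed in the last pictures.

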